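# Gauge and sort fixing sleeves

### The job

Slide all the steel sleeves standing on the bench fully down onto the pins of the gauge plate, as far as each will go, one to a pin and in the same left-to-right order (as the robot sees them). Then, from left to right, lower the bridge gauge over each sleeve until it stands flat on the plate, wait a second and read its foot. Stand the sleeves that read 40 mm upright in the wooden tray, put those that read more or less in the galvanised bin, stand the gauge back on its board, and leave the other tools alone.

Things in the scene. Friction and masses are not known exactly. Their poses are not given: they have to be found in the camera images.
- sleeve_1a: plain steel sleeve, 44 mm outside diameter, 150-290 g, upright on the bench at the start; origin at the centre of its lower end, z along its bore. Right (bore 29, 40 mm tall), tight (bore 21, 40 mm tall) or short (bore 29, 33 mm tall): find out with the gauge. Starts at the left (+y) place of the row; None when absent (at most one of sleeve_1a, b, c is present)
- sleeve_1b: plain steel sleeve, 44 mm outside diameter, 150-290 g, upright on the bench at the start; origin at the centre of its lower end, z along its bore. Right (bore 29, 40 mm tall), tight (bore 21, 40 mm tall) or short (bore 29, 33 mm tall): find out with the gauge. Starts at the left (+y) place of the row; None when absent (at most one of sleeve_1a, b, c is present)
- sleeve_2a: plain steel sleeve, 44 mm outside diameter, 150-290 g, upright on the bench at the start; origin at the centre of its lower end, z along its bore. Right (bore 29, 40 mm tall), tight (bore 21, 40 mm tall) or short (bore 29, 33 mm tall): find out with the gauge. Starts at the middle place of the row; None when absent (at most one of sleeve_2a, b, c is present)
- sleeve_2b: plain steel sleeve, 44 mm outside diameter, 150-290 g, upright on the bench at the start; origin at the centre of its lower end, z along its bore. Right (bore 29, 40 mm tall), tight (bore 21, 40 mm tall) or short (bore 29, 33 mm tall): find out with the gauge. Starts at the middle place of the row; None when absent (at most one of sleeve_2a, b, c is present)
- sleeve_2c: plain steel sleeve, 44 mm outside diameter, 150-290 g, upright on the bench at the start; origin at the centre of its lower end, z along its bore. Right (bore 29, 40 mm tall), tight (bore 21, 40 mm tall) or short (bore 29, 33 mm tall): find out with the gauge. Starts at the middle place of the row; None when absent (at most one of sleeve_2a, b, c is present)
- sleeve_3a: plain steel sleeve, 44 mm outside diameter, 150-290 g, upright on the bench at the start; origin at the centre of its lower end, z along its bore. Right (bore 29, 40 mm tall), tight (bore 21, 40 mm tall) or short (bore 29, 33 mm tall): find out with the gauge. Starts at the right (-y) place of the row; None when absent (at most one of sleeve_3a, b, c is present)
- sleeve_3b: plain steel sleeve, 44 mm outside diameter, 150-290 g, upright on the bench at the start; origin at the centre of its lower end, z along its bore. Right (bore 29, 40 mm tall), tight (bore 21, 40 mm tall) or short (bore 29, 33 mm tall): find out with the gauge. Starts at the right (-y) place of the row; None when absent (at most one of sleeve_3a, b, c is present)
- plate: fixed steel gauge plate, 110 x 250 x 12 mm, lying on the bench, origin at the centre of its underside, long side along its y; three upright pins 80 mm apart along y
- pin1 (a point): foot of the left (+y) pin, on the plate's top face, axes as the plate's. Pin 29 mm tall: 26 mm diameter up to 12 mm, a cone narrowing to 18 mm diameter at 17 mm, then straight to a chamfered tip. A 29 mm bore slides down to the plate; a 21 mm bore hangs on the cone about 15 mm above the plate, upright
- pin2 (a point): foot of the middle pin, on the plate's top face, axes as the plate's. Pin 29 mm tall: 26 mm diameter up to 12 mm, a cone narrowing to 18 mm diameter at 17 mm, then straight to a chamfered tip. A 29 mm bore slides down to the plate; a 21 mm bore hangs on the cone about 15 mm above the plate, upright
- pin3 (a point): foot of the right (-y) pin, on the plate's top face, axes as the plate's. Pin 29 mm tall: 26 mm diameter up to 12 mm, a cone narrowing to 18 mm diameter at 17 mm, then straight to a chamfered tip. A 29 mm bore slides down to the plate; a 21 mm bore hangs on the cone about 15 mm above the plate, upright
- gauge: loose bridge gauge, 0.45 kg, 140 mm tall, standing on its board; origin at the centre of its underside, z up. Two legs 12 mm thick, 50 mm wide (y), 60 mm apart (x, 84 mm outside), a crossbar 80 to 94 mm up, above it a square wooden handle 24 x 24 mm, 94 to 140 mm up. It bridges a sleeve on a pin, its legs on the plate
- gauge_grip (a point): middle of the gauge's handle, 120 mm above its underside, on its centre line: where to grip it from above, best with the fingers closing along the gauge's y. Beside the handle (+x) a thin brass rod fixed to the foot stands out of the crossbar, 4 mm at rest, and rises with the foot's travel
- gauge_foot (a joint): travel (m) of the gauge's sprung foot, a 40 mm brass disc between the legs: 0 hanging free, 22 mm above the gauge's underside; a sleeve pushes it up (45 mm at most, under 3 N). With the gauge standing on the plate, height = 22 mm + travel: right sleeve 40 mm (travel 18), short 33 mm (travel 11), tight one held up on its pin about 55 mm (travel 33)
- board_top (a point): centre of the top face of the gauge's board, a fixed wooden square 100 x 100 mm, 8 mm thick
- tray_in (a point): centre of the inner floor of the shallow fixed wooden tray: 200 mm (its x) by 140 mm (its y) outside, 6 mm walls, rim 14 mm above the bench, floor about 6 mm above it
- bin_in (a point): centre of the inner floor of the galvanised tilting bin, locked upright and fixed: inside 152 mm (its x) by 132 mm (its y), floor 14 mm and rim 95 mm above the bench; open top; side brackets and pivots reach 90 mm from its centre in y, a handle 105 mm in -x
- point_1: steel point (stone chisel), 195 mm long, 16 mm thick, lying; bystander, not to be moved
- point_2: a second steel point, the same; bystander, not to be moved
- square: steel try square with a red-painted stock, lying flat; bystander, not to be moved
- wedge: small oak wedge, 90 mm, not always there; bystander, not to be moved
- plug: small steel splitting plug, 90 mm, not always there; bystander, not to be moved
There are look-alikes about, which are no part of the job. Of the things that look like the part that bears board_top, the largest one is meant. What is shaped like the gauge but blue is not meant.

How it is judged (in metres and radians):
On the way, in this order (a step that is already met when the one before it is completed fails the run):
1. every sleeve is on a pin, down to the plate or, if tight, resting on the cone (((horizontal distance between sleeve_1a and pin1 below 0.006 m and z of sleeve_1a in the frame of pin1 below 0.004 m) or (horizontal distance between sleeve_1a and pin2 below 0.006 m and z of sleeve_1a in the frame of pin2 below 0.004 m) or (horizontal distance between sleeve_1a and pin3 below 0.006 m and z of sleeve_1a in the frame of pin3 below 0.004 m)) and angle between each of sleeve_1a, sleeve_2a, sleeve_2b, sleeve_3a, sleeve_3b's own z axis and vertical below 0.1 rad and linear speed of each of sleeve_1a, sleeve_1b, sleeve_2a, sleeve_2b, sleeve_2c, sleeve_3a, sleeve_3b below 0.05 m/s and ((horizontal distance between sleeve_1b and pin1 below 0.006 m and z of sleeve_1b in the frame of pin1 below 0.024 m) or (horizontal distance between sleeve_1b and pin2 below 0.006 m and z of sleeve_1b in the frame of pin2 below 0.024 m) or (horizontal distance between sleeve_1b and pin3 below 0.006 m and z of sleeve_1b in the frame of pin3 below 0.024 m)) and angle between each of sleeve_1b, sleeve_2c's own z axis and vertical below 0.2 rad and ((horizontal distance between sleeve_2a and pin1 below 0.006 m and z of sleeve_2a in the frame of pin1 below 0.004 m) or (horizontal distance between sleeve_2a and pin2 below 0.006 m and z of sleeve_2a in the frame of pin2 below 0.004 m) or (horizontal distance between sleeve_2a and pin3 below 0.006 m and z of sleeve_2a in the frame of pin3 below 0.004 m)) and ((horizontal distance between sleeve_2b and pin1 below 0.006 m and z of sleeve_2b in the frame of pin1 below 0.004 m) or (horizontal distance between sleeve_2b and pin2 below 0.006 m and z of sleeve_2b in the frame of pin2 below 0.004 m) or (horizontal distance between sleeve_2b and pin3 below 0.006 m and z of sleeve_2b in the frame of pin3 below 0.004 m)) and ((horizontal distance between sleeve_2c and pin1 below 0.006 m and z of sleeve_2c in the frame of pin1 below 0.024 m) or (horizontal distance between sleeve_2c and pin2 below 0.006 m and z of sleeve_2c in the frame of pin2 below 0.024 m) or (horizontal distance between sleeve_2c and pin3 below 0.006 m and z of sleeve_2c in the frame of pin3 below 0.024 m)) and ((horizontal distance between sleeve_3a and pin1 below 0.006 m and z of sleeve_3a in the frame of pin1 below 0.004 m) or (horizontal distance between sleeve_3a and pin2 below 0.006 m and z of sleeve_3a in the frame of pin2 below 0.004 m) or (horizontal distance between sleeve_3a and pin3 below 0.006 m and z of sleeve_3a in the frame of pin3 below 0.004 m)) and ((horizontal distance between sleeve_3b and pin1 below 0.006 m and z of sleeve_3b in the frame of pin1 below 0.004 m) or (horizontal distance between sleeve_3b and pin2 below 0.006 m and z of sleeve_3b in the frame of pin2 below 0.004 m) or (horizontal distance between sleeve_3b and pin3 below 0.006 m and z of sleeve_3b in the frame of pin3 below 0.004 m))), for 0.2 s.
2. the gauge stands flat on the plate over the left place's sleeve, on its pin, and its foot rests on it (((((horizontal distance between sleeve_1a and pin1 below 0.006 m and z of sleeve_1a in the frame of pin1 below 0.004 m) or (horizontal distance between sleeve_1a and pin2 below 0.006 m and z of sleeve_1a in the frame of pin2 below 0.004 m) or (horizontal distance between sleeve_1a and pin3 below 0.006 m and z of sleeve_1a in the frame of pin3 below 0.004 m)) and horizontal distance between gauge and sleeve_1a below 0.012 m and z of gauge in the frame of sleeve_1a below 0.003 m and angle between the z axis of gauge and the z axis of sleeve_1a, either way round below 0.08 rad and contact force between gauge and sleeve_1a above 0.2 N) or (((horizontal distance between sleeve_1b and pin1 below 0.006 m and z of sleeve_1b in the frame of pin1 below 0.024 m) or (horizontal distance between sleeve_1b and pin2 below 0.006 m and z of sleeve_1b in the frame of pin2 below 0.024 m) or (horizontal distance between sleeve_1b and pin3 below 0.006 m and z of sleeve_1b in the frame of pin3 below 0.024 m)) and horizontal distance between gauge and sleeve_1b below 0.012 m and z of gauge in the frame of sleeve_1b below -0.009 m and angle between the z axis of gauge and the z axis of sleeve_1b, either way round below 0.2 rad and contact force between gauge and sleeve_1b above 0.2 N))), for 0.3 s.
3. the gauge stands flat on the plate over the middle place's sleeve, on its pin, and its foot rests on it (((((horizontal distance between sleeve_2a and pin1 below 0.006 m and z of sleeve_2a in the frame of pin1 below 0.004 m) or (horizontal distance between sleeve_2a and pin2 below 0.006 m and z of sleeve_2a in the frame of pin2 below 0.004 m) or (horizontal distance between sleeve_2a and pin3 below 0.006 m and z of sleeve_2a in the frame of pin3 below 0.004 m)) and horizontal distance between gauge and sleeve_2a below 0.012 m and z of gauge in the frame of sleeve_2a below 0.003 m and angle between the z axis of gauge and the z axis of sleeve_2a, either way round below 0.08 rad and contact force between gauge and sleeve_2a above 0.2 N) or (((horizontal distance between sleeve_2b and pin1 below 0.006 m and z of sleeve_2b in the frame of pin1 below 0.004 m) or (horizontal distance between sleeve_2b and pin2 below 0.006 m and z of sleeve_2b in the frame of pin2 below 0.004 m) or (horizontal distance between sleeve_2b and pin3 below 0.006 m and z of sleeve_2b in the frame of pin3 below 0.004 m)) and horizontal distance between gauge and sleeve_2b below 0.012 m and z of gauge in the frame of sleeve_2b below 0.003 m and angle between the z axis of gauge and the z axis of sleeve_2b, either way round below 0.08 rad and contact force between gauge and sleeve_2b above 0.2 N) or (((horizontal distance between sleeve_2c and pin1 below 0.006 m and z of sleeve_2c in the frame of pin1 below 0.024 m) or (horizontal distance between sleeve_2c and pin2 below 0.006 m and z of sleeve_2c in the frame of pin2 below 0.024 m) or (horizontal distance between sleeve_2c and pin3 below 0.006 m and z of sleeve_2c in the frame of pin3 below 0.024 m)) and horizontal distance between gauge and sleeve_2c below 0.012 m and z of gauge in the frame of sleeve_2c below -0.009 m and angle between the z axis of gauge and the z axis of sleeve_2c, either way round below 0.2 rad and contact force between gauge and sleeve_2c above 0.2 N))), for 0.3 s.
4. the gauge stands flat on the plate over the right place's sleeve, on its pin, and its foot rests on it (((((horizontal distance between sleeve_3a and pin1 below 0.006 m and z of sleeve_3a in the frame of pin1 below 0.004 m) or (horizontal distance between sleeve_3a and pin2 below 0.006 m and z of sleeve_3a in the frame of pin2 below 0.004 m) or (horizontal distance between sleeve_3a and pin3 below 0.006 m and z of sleeve_3a in the frame of pin3 below 0.004 m)) and horizontal distance between gauge and sleeve_3a below 0.012 m and z of gauge in the frame of sleeve_3a below 0.003 m and angle between the z axis of gauge and the z axis of sleeve_3a, either way round below 0.08 rad and contact force between gauge and sleeve_3a above 0.2 N) or (((horizontal distance between sleeve_3b and pin1 below 0.006 m and z of sleeve_3b in the frame of pin1 below 0.004 m) or (horizontal distance between sleeve_3b and pin2 below 0.006 m and z of sleeve_3b in the frame of pin2 below 0.004 m) or (horizontal distance between sleeve_3b and pin3 below 0.006 m and z of sleeve_3b in the frame of pin3 below 0.004 m)) and horizontal distance between gauge and sleeve_3b below 0.012 m and z of gauge in the frame of sleeve_3b below 0.003 m and angle between the z axis of gauge and the z axis of sleeve_3b, either way round below 0.08 rad and contact force between gauge and sleeve_3b above 0.2 N))), for 0.3 s.
At the end, for the whole second after the job is handed in: every right sleeve (reads 40 mm) stands upright (within 0.1 rad) on the floor of the tray; every short or tight sleeve lies in the bin, below its rim; the gauge stands upright on its board within 25 mm of the centre; all at rest (x of sleeve_1a in the frame of tray_in between -0.09 and 0.09 m and y of sleeve_1a in the frame of tray_in between -0.06 and 0.06 m and z of sleeve_1a in the frame of tray_in between -0.004 and 0.012 m and angle between each of sleeve_1a, sleeve_2b, sleeve_3a's own z axis and vertical below 0.1 rad and linear speed of each of sleeve_1a, sleeve_1b, sleeve_2a, sleeve_2b, sleeve_2c, sleeve_3a, sleeve_3b, gauge below 0.03 m/s and x of sleeve_1b in the frame of bin_in between -0.08 and 0.08 m and y of sleeve_1b in the frame of bin_in between -0.07 and 0.07 m and z of sleeve_1b in the frame of bin_in between -0.01 and 0.075 m and x of sleeve_2a in the frame of bin_in between -0.08 and 0.08 m and y of sleeve_2a in the frame of bin_in between -0.07 and 0.07 m and z of sleeve_2a in the frame of bin_in between -0.01 and 0.075 m and x of sleeve_2b in the frame of tray_in between -0.09 and 0.09 m and y of sleeve_2b in the frame of tray_in between -0.06 and 0.06 m and z of sleeve_2b in the frame of tray_in between -0.004 and 0.012 m and x of sleeve_2c in the frame of bin_in between -0.08 and 0.08 m and y of sleeve_2c in the frame of bin_in between -0.07 and 0.07 m and z of sleeve_2c in the frame of bin_in between -0.01 and 0.075 m and x of sleeve_3a in the frame of tray_in between -0.09 and 0.09 m and y of sleeve_3a in the frame of tray_in between -0.06 and 0.06 m and z of sleeve_3a in the frame of tray_in between -0.004 and 0.012 m and x of sleeve_3b in the frame of bin_in between -0.08 and 0.08 m and y of sleeve_3b in the frame of bin_in between -0.07 and 0.07 m and z of sleeve_3b in the frame of bin_in between -0.01 and 0.075 m and horizontal distance between gauge and board_top below 0.025 m and z of gauge in the frame of board_top below 0.004 m and angle between gauge's own z axis and vertical below 0.06 rad); the robot touches nothing.
It fails at once if the point_1 is moved by more than 2 cm (distance of point_1 from where it was at the start of the episode above 0.02 m).
It fails at once if the point_2 is moved by more than 2 cm (distance of point_2 from where it was at the start of the episode above 0.02 m).
It fails at once if the square is moved by more than 2 cm (distance of square from where it was at the start of the episode above 0.02 m).
It fails at once if the wedge is moved by more than 2 cm (distance of wedge from where it was at the start of the episode above 0.02 m).
It fails at once if the plug is moved by more than 2 cm (distance of plug from where it was at the start of the episode above 0.02 m).
Of sleeve_1a, sleeve_1b only 1 to 1 are there at a start; the rules pass over those that are not, and their reading is None.
Of sleeve_3a, sleeve_3b only 1 to 1 are there at a start; the rules pass over those that are not, and their reading is None.
Of sleeve_2a, sleeve_2b, sleeve_2c, wedge, plug only 1 to 1 are there at a start; the rules pass over those that are not, and their reading is None.
At some moment in a run one of sleeve_1a, sleeve_1b, sleeve_2a, sleeve_2b, sleeve_2c, sleeve_3a, sleeve_3b may be knocked a few centimetres aside while the robot is not near it.
It also fails if it takes over 210 s, if anything falls off the work surface, if the arm or the gripper's body presses on something with over 40 N, if the wrist force passes 120 N, or if a joint passes its speed limit or range.

### The arm

A 7-joint arm with a two-finger parallel gripper is mounted at the origin on the work surface. World frame = base frame: x ahead of the robot, y to its left, z up, the work surface at z = 0. Lengths are in mm, angles in rad, forces in N, time in s.
With the tool pointing down it reaches from about 400 to 875 mm from the base axis. Payload 6.5 kg.
Tool frame: the origin (TCP) lies at the very end of the fingers, on their centre line; the grasp point (between the pads) lies 19 mm behind it (ctrl.pinch_z is the distance from the TCP to the grasp point, in mm); z points along the fingers, y is the line along which they close (so a half turn about z gives the same grasp; the last joint's range is limited). The gripper opens to 88 mm and grips with 3 to 60 N. Pads are 18 mm wide; open, the fingers measure 123 mm over their backs; the gripper's body (75 mm by 187 mm) begins 45 mm behind the grasp point.
Start: joints at [-1.198, 0.536, -0.004, 1.538, 0.003, 1.067, -0.071], TCP at [276.149, 588.415, 238.716] pointing down, gripper open.
Joint ranges: [-2.7, 2.7], [-0.37, 2.16], [-1.27, 1.26], [0.24, 2.4], [-1.31, 4.45], [0.19, 1.91], [-2.76, 2.76]. Speed limits (rad/s): [2.39, 2.39, 3.14, 3.14, 3.14, 3.14, 3.14].

### API

Orientations are given as a 3x3 rotation matrix whose columns are the frame's x, y, z axes.
In Python, from rig import ctrl, eyes, nets gives the robot as it stands.
- The arm moves only by the shell command python3 -m jog 'ROWS' [FORCE]. ROWS is JSON, a list of rows, each a list of 5 numbers: the shift along the tool's x, y, z as a fraction of full scale, then the turn about the tool's z as a fraction of full scale, then the opening, from 0 (shut) to 1 (fully open). In form: [[dx, dy, dz, turn, fingers], ...]. A call has exactly 8 rows; each row is the pose to reach, as a shift and turn from the pose commanded when the call began, along the tool's axes at that moment; what a row does not reach only later rows make up. Full scale, the value 1, is 15 cm for a shift and 1.5 rad for a turn. A row lasts 1/8 s, in which the tool goes at most 62.5 mm and 10.7 degrees, less where a joint would pass 70% of its speed; a pose out of reach is approached as far as the arm can. A call with a number of a shift or a turn outside -1 to 1 is refused whole. A call with a gripper value outside its range is refused whole. The fingers move at their own pace and stop on an object; FORCE is the grip in N (left out, the last holds). Time passes only in rows, so rows that repeat a pose let the fingers close, or fill a call up. It gives the time, the measured TCP pose, the force, the opening and the grip force at its end, in the units of the state.
- ctrl.observe(): the state, without advancing time (a new reading comes with each control period).
- eyes.get_image(name): name is "scene" or "top" or "wrist"; returns a dict with "pixels" (384x512x3 uint8, red, green, blue), "intrinsics" (3x3 intrinsics, pixels), "view" (4x4, takes a point from world to camera coordinates); the wrist camera has in their place "mount" (4x4, takes a point from camera to tool coordinates, whose origin is the TCP and whose axes are the flange's). Camera axes: x right, y down, z forward; pixel columns grow to the right and rows downward; lengths in mm; the calibration is good to about 2 mm. A picture is of the moment at which its call begins: read the wrist's pose just before it. There is no depth.
- ctrl.hand_in(): hands the job in; it is judged then, once.
Trained networks look in a picture, given as the dict that the camera call returned (one of the last four; its "shot" number tells which), for a name from the list of things; names that differ only in an ending like _2 or _b are one class to them, and where a whole thing is asked for, a point or a joint stands for the part that bears it (a point fixed in the world has none). Each returns a list of dicts, best first, with "conf" (0 to 1); they miss things now and then, are a little off and sometimes report something else, mostly with a low value. They report only what shows in the picture. A call takes as long as a camera call. They do not tell look-alikes from the thing itself.
- nets.recognise(thing, picture): "point" ([x, y, z] in mm, in world coordinates, good to about 4 mm: the middle of the surface that is visible of it).
- nets.regions_of(thing, picture): "region" (384x512 bool, what is visible of it).
The state is a dict: "t": time; "q": joint angles; "joint_velocities": joint speeds; "joint_torque": joint torques, N m; "position": TCP position; "tool_rot": TCP orientation; "ft_force": force on the tool from outside, world axes, zero at the start; "wrist_torque": the same for the moment, N m; "width": opening from 0.0 (shut) to 1.0 (fully open); "gripper_force": force on a finger pad.
Only numpy, scipy, OpenCV 4.12 (cv2) and the standard library are available. Lean on these libraries where they do the work, as an engineer would, in place of code of your own. Each camera call takes 0.05 s, during which the arm holds its last target. There are 200 camera calls.

## Working session

There is one attempt and no reset: what is moved stays moved. The work goes in short steps, Python scripts to look and compute and a shell command to move; the robot and the scene stay as the last step left them, time stands still between calls to the robot, and variables do not carry over. Pictures are saved under pics/ and viewed, at most 14 in all, crops included, and the job is handed in when it is done.

```bash
ls; mkdir -p pics
cat > h.py <<'E'
import numpy as np, cv2
from rig import ctrl, eyes, nets
def save(p,n,crop=None,s=1):
    im=p["pixels"][:,:,::-1]
    if crop: im=im[crop[1]:crop[3],crop[0]:crop[2]]
    cv2.imwrite("pics/"+n,cv2.resize(im,None,fx=s,fy=s,interpolation=cv2.INTER_CUBIC))
def view(p,st=None):
    if "view" in p: return np.array(p["view"])
    T=np.eye(4);T[:3,:3]=st["tool_rot"];T[:3,3]=st["position"]
    return np.linalg.inv(T@np.array(p["mount"]))
def proj(p,V,X):
    c=V[:3,:3]@np.array(X,float)+V[:3,3]; u=np.array(p["intrinsics"])@c; return u[:2]/u[2]
def ray(p,V,uv):
    d=np.linalg.inv(p["intrinsics"])@[uv[0],uv[1],1]; R=V[:3,:3]; return -R.T@V[:3,3],R.T@d
def onz(p,V,uv,z):
    o,d=ray(p,V,uv); return o+d*(z-o[2])/d[2]
E
cat > a.py <<'E'
from h import *
st=ctrl.observe();print(st["t"],st["position"],np.round(st["tool_rot"],3).tolist(),st["width"])
for c in ["scene","top"]:
    p=eyes.get_image(c);V=view(p);save(p,c+"0.png",s=1.5)
    print(c,"cam at",np.round(-V[:3,:3].T@V[:3,3]))
    for n in ["sleeve_1a","plate","gauge","board_top","tray_in","bin_in","gauge_foot","point_1","square","wedge","plug"]:
        try: print(n,[(np.round(r["point"]).tolist(),np.round(proj(p,V,r["point"])).tolist(),round(r["conf"],2)) for r in nets.recognise(n,p)])
        except Exception as e: print(n,e)
E
python3 a.py
```

```text
pics
0.0 [275.91053211 587.8698825  237.83125432] [[-0.905, 0.425, -0.001], [0.425, 0.905, -0.002], [-0.0, -0.002, -1.0]] 0.9988447335813336
scene cam at [1026.  521.  866.]
sleeve_1a [([481.0, 26.0, 10.0], [294.0, 237.0], 0.3)]
plate [([484.0, 25.0, 15.0], [293.0, 236.0], 0.8)]
gauge [([545.0, -511.0, 88.0], [179.0, 137.0], 0.95), ([680.0, -161.0, 91.0], [199.0, 211.0], 0.62)]
board_top [([310.0, -173.0, 4.0], [292.0, 179.0], 0.87), ([756.0, -411.0, 7.0], [141.0, 195.0], 0.85), ([484.0, 23.0, 14.0], [293.0, 236.0], 0.21)]
tray_in [([480.0, 342.0, 4.0], [381.0, 316.0], 0.63)]
bin_in [([482.0, -324.0, 48.0], [225.0, 166.0], 0.83)]
gauge_foot [([674.0, -165.0, 37.0], [202.0, 222.0], 0.42), ([760.0, -275.0, 14.0], [159.0, 219.0], 0.29)]
point_1 [([758.0, -275.0, 14.0], [159.0, 218.0], 0.84)]
square [([722.0, 266.0, 8.0], [287.0, 351.0], 0.73), ([482.0, 24.0, 15.0], [294.0, 236.0], 0.44)]
wedge []
plug [([482.0, 25.0, 10.0], [294.0, 237.0], 0.32)]
top cam at [ 395.  -92. 1452.]
sleeve_1a []
plate [([474.0, 6.0, 13.0], [234.0, 196.0], 0.91), ([589.0, -18.0, 29.0], [240.0, 163.0], 0.44)]
g
[... 163 characters left out ...]
4.0], [233.0, 196.0], 0.44)]
board_top [([665.0, -196.0, 12.0], [292.0, 140.0], 0.87), ([301.0, -179.0, 5.0], [289.0, 246.0], 0.87), ([747.0, -419.0, 6.0], [355.0, 116.0], 0.73)]
tray_in [([474.0, 341.0, 5.0], [137.0, 198.0], 0.71)]
bin_in [([474.0, 6.0, 16.0], [234.0, 196.0], 0.43)]
gauge_foot []
point_1 [([724.0, 280.0, 1.0], [156.0, 127.0], 0.66), ([715.0, -311.0, 10.0], [324.0, 126.0], 0.61), ([588.0, -21.0, 30.0], [241.0, 163.0], 0.53), ([731.0, -276.0, 15.0], [314.0, 121.0], 0.52), ([663.0, -172.0, 105.0], [286.0, 136.0], 0.43), ([605.0, 149.0, 39.0], [191.0, 158.0], 0.4)]
square [([725.0, 281.0, 6.0], [155.0, 126.0], 0.63), ([471.0, 13.0, 11.0], [232.0, 197.0], 0.58)]
wedge []
plug []
```

View pics/scene0.png

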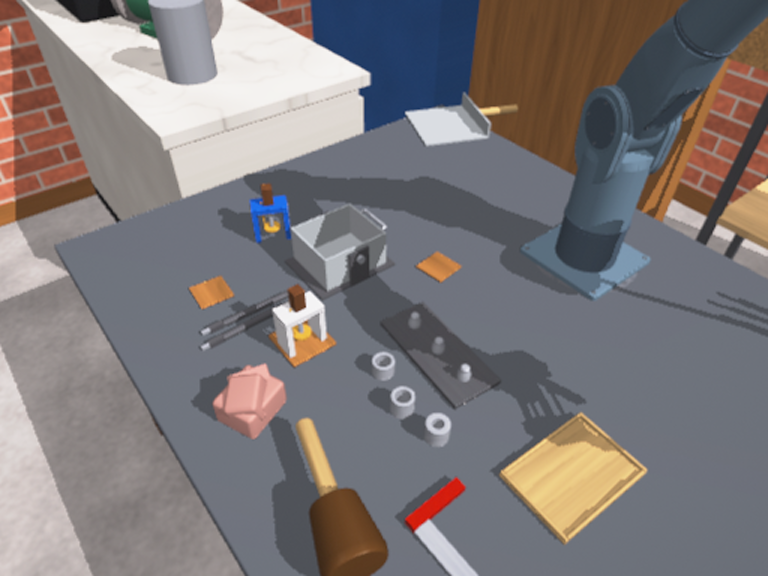

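View pics/top0.png

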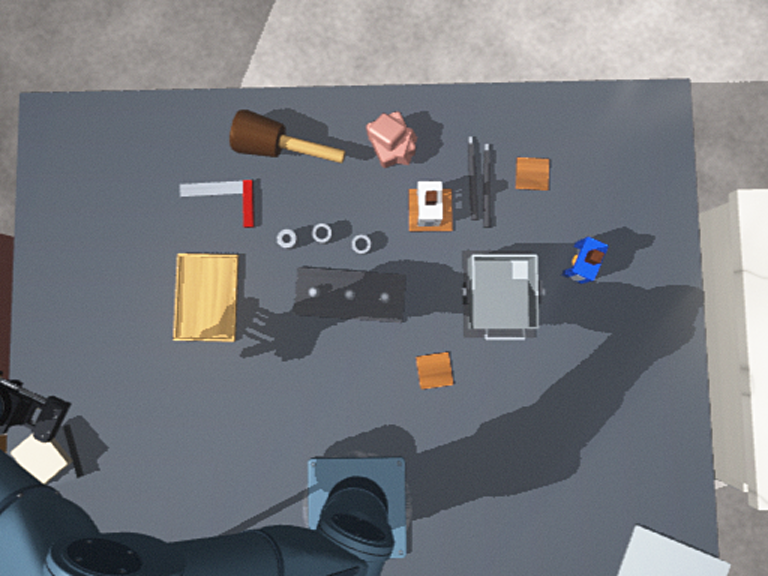

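The three sleeves stand at top-view (286,238), (321,232) and (361,243), in 1.5x pixels, with the plate at (350,295).

- **Gauges:** the white one is at (431,200) and the blue look-alike at (588,258). The white one is meant.
- **Boards:** they are at (431,210), (533,173) and (435,370). The one under the white gauge is about 44 px across against 34 for the others, so it is the largest and the one meant.

I'll move over the row and measure with the wrist camera.

```bash
R='x'; python3 -m jog '[[-0.2,-0.16,-0.15,0,1],[-0.4,-0.32,-0.3,0,1],[-0.6,-0.48,-0.5,0,1],[-0.77,-0.65,-0.6,0,1],[-0.77,-0.65,-0.6,0,1],[-0.77,-0.65,-0.6,0,1],[-0.77,-0.65,-0.6,0,1],[-0.77,-0.65,-0.6,0,1]]'
python3 -m jog '[[-0.2,-0.16,0,0,1],[-0.4,-0.32,0,0,1],[-0.6,-0.48,0,0,1],[-0.77,-0.65,0,0,1],[-0.77,-0.65,0,0,1],[-0.77,-0.65,0,0,1],[-0.77,-0.65,0,0,1],[-0.77,-0.65,0,0,1]]'
python3 -m jog '[[-0.2,-0.16,0,0,1],[-0.4,-0.32,0,0,1],[-0.6,-0.48,0,0,1],[-0.77,-0.65,0,0,1],[-0.77,-0.65,0,0,1],[-0.77,-0.65,0,0,1],[-0.77,-0.65,0,0,1],[-0.77,-0.65,0,0,1]]'
python3 -m jog '[[-0.2,-0.16,0,-0.1,1],[-0.4,-0.32,0,-0.2,1],[-0.6,-0.48,0,-0.294,1],[-0.77,-0.65,0,-0.294,1],[-0.77,-0.65,0,-0.294,1],[-0.77,-0.65,0,-0.294,1],[-0.77,-0.65,0,-0.294,1],[-0.77,-0.65,0,-0.294,1]]'
cat > b.py <<'E'
from h import *
import sys
st=ctrl.observe();p=eyes.get_image("wrist");V=view(p,st);save(p,sys.argv[1],s=1.5)
print(np.round(st["position"],1),np.round(st["tool_rot"],3).tolist(),st["q"],"cam",-V[:3,:3].T@V[:3,3],V[2,:3])
for n in ["sleeve_1a","plate","pin1","gauge","board_top","tray_in","bin_in"]:
    print(n,[(np.round(r["point"]).tolist(),np.round(proj(p,V,r["point"])).tolist(),round(r["conf"],2)) for r in nets.recognise(n,p)])
np.savez("w.npz",img=p["pixels"],V=V,K=p["intrinsics"])
E
python3 b.py w1.png
```

```text
t: 2.2
position: [338.6, 451.7, 328.1]
tool_rot: [[-0.906, 0.424, -0.001], [0.424, 0.906, -0.001], [0.0, -0.001, -1.0]]
ft_force: [0.5, -0.7, -0.5]
width: 0.999
gripper_force: 0.0
t: 3.2
position: [402.0, 314.6, 328.6]
tool_rot: [[-0.906, 0.423, -0.0], [0.423, 0.906, -0.0], [0.0, -0.0, -1.0]]
ft_force: [-0.7, 1.0, -0.7]
width: 0.998
gripper_force: 0.0
t: 4.2
position: [465.2, 177.3, 328.6]
tool_rot: [[-0.906, 0.423, -0.0], [0.423, 0.906, 0.0], [0.0, -0.0, -1.0]]
ft_force: [-0.3, 0.6, 0.9]
width: 1.0
gripper_force: 0.0
t: 5.2
position: [528.5, 40.2, 328.8]
tool_rot: [[-1.0, -0.004, 0.0], [-0.004, 1.0, 0.0], [-0.0, 0.0, -1.0]]
ft_force: [-0.2, 0.2, -1.0]
width: 1.002
gripper_force: 0.0
[528.5  40.2 328.8] [[-1.0, -0.004, 0.0], [-0.004, 1.0, 0.0], [-0.0, 0.0, -1.0]] [-0.3755707   0.24095344  0.25930884  1.76049605 -0.06744021  1.14871031
  1.47901971] cam [449.07646692  40.23415432 475.58151152] [ 0.29987163  0.00107348 -0.95397896]
sleeve_1a [([470.0, 16.0, 13.0], [236.0, 100.0], 0.18)]
plate [([472.0, 12.0, 15.0], [233.0, 102.0], 0.63)]
pin1 [([470.0, 9.0, 14.0], [231.0, 100.0], 0.74)]
gauge [([641.0, -167.0, 103.0], [83.0, 249.0], 0.61)]
board_top [([635.0, -157.0, 11.0], [119.0, 216.0], 0.95)]
tray_in [([472.0, 323.0, 4.0], [466.0, 102.0], 0.66)]
bin_in [([484.0, -260.0, 24.0], [22.0, 111.0], 0.72)]
```

View pics/w1.png

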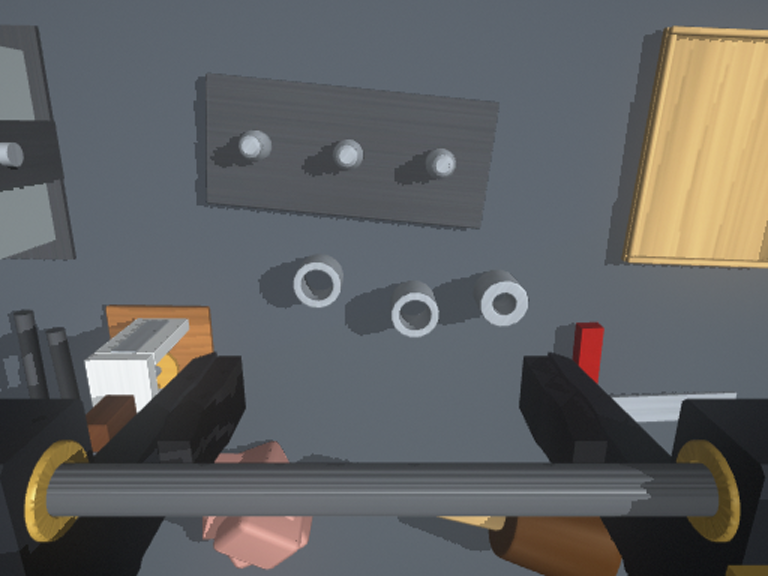

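The wrist picture (1.5x) shows the pins at (441,162), (348,154) and (254,145), where image right is +y. The sleeve rims are at (503,303), (414,313) and (317,284). The rightmost sleeve, which is the +y one, has the narrow bore. Next I'll take a second wrist view to triangulate.

```bash
cp w.npz w1.npz
python3 -m jog '[[0.25,-0.2,0,0,1],[0.5,-0.4,0,0,1],[0.6,-0.5,0,0,1],[0.6,-0.5,0,0,1],[0.6,-0.5,0,0,1],[0.6,-0.5,0,0,1],[0.6,-0.5,0,0,1],[0.6,-0.5,0,0,1]]'
python3 b.py w2.png; cp w.npz w2.npz
cat > c.py <<'E'
from h import *
for f in ["w1","w2"]:
    d=np.load(f+".npz");im=d["img"];g=im.min(2);sat=im.max(2).astype(int)-g
    m=((g>130)&(sat<30)).astype(np.uint8)
    n,l,s,c=cv2.connectedComponentsWithStats(m,connectivity=4)
    p={"intrinsics":d["K"]}
    for i in range(1,n):
        if 12<s[i,4]<3000 and s[i,1]<260: 
            cs,_=cv2.findContours((l==i).astype(np.uint8),cv2.RETR_EXTERNAL,cv2.CHAIN_APPROX_NONE)
            e=cv2.fitEllipse(cs[0]) if len(cs[0])>5 else None
            print(f,i,s[i].tolist(),np.round(c[i],1),"ell",np.round(e[0]+e[1],1) if e else None, "z40",onz(p,d["V"],e[0] if e else c[i],40).round(1)[:2])
E
python3 c.py
```

```text
t: 6.6
position: [439.1, -35.8, 328.6]
tool_rot: [[-1.0, -0.003, -0.0], [-0.003, 1.0, -0.0], [0.0, -0.0, -1.0]]
ft_force: [-0.7, -0.1, 0.7]
width: 0.997
gripper_force: 0.0
[439.1 -35.8 328.6] [[-1.0, -0.003, -0.0], [-0.003, 1.0, -0.0], [0.0, -0.0, -1.0]] [-0.30645024  0.06400836  0.3020631   1.96361806 -0.0210265   1.11715769
  1.5777584 ] cam [359.66577947 -35.61017918 475.43887818] [ 2.99660246e-01  2.83072093e-04 -9.54045941e-01]
sleeve_1a []
plate [([470.0, 13.0, 14.0], [290.0, 167.0], 0.76)]
pin1 [([468.0, 11.0, 13.0], [288.0, 165.0], 0.66), ([638.0, -162.0, 103.0], [156.0, 310.0], 0.54)]
gauge [([638.0, -163.0, 99.0], [156.0, 308.0], 0.55)]
board_top [([299.0, -181.0, 8.0], [139.0, 32.0], 0.97), ([659.0, -143.0, 6.0], [186.0, 282.0], 0.58), ([472.0, 12.0, 15.0], [289.0, 168.0], 0.25)]
tray_in [([486.0, 296.0, 5.0], [487.0, 177.0], 0.8)]
bin_in [([474.0, -303.0, 16.0], [61.0, 169.0], 0.96)]
w1 1 [161, 87, 19, 17, 213] [169.6  95.2] ell [169.6  95.2  13.8  18.4] z40 [463.6 -64.1]
w1 2 [226, 94, 16, 16, 181] [233.4 101.8] ell [233.4 101.8  13.2  15.9] z40 [471.2  14.3]
w1 3 [0, 95
[... 385 characters left out ...]
6.3 209.5] ell [276.4 209.5  29.   30.5] z40 [612.8  70.6]
w1 68 [56, 212, 70, 63, 2039] [ 87.7 242.8] ell [ 89.2 242.   44.5  75.2] z40 [ 662.7 -190.8]
w2 6 [225, 157, 15, 18, 178] [232.  165.8] ell [232.1 165.8  12.   17.5] z40 [462.5 -64.8]
w2 8 [286, 162, 12, 18, 144] [291.7 171.6] ell [291.6 171.7  10.3  16.2] z40 [470.3  13.3]
w2 9 [346, 168, 11, 17, 126] [351.  177.2] ell [350.9 177.3   9.4  15.7] z40 [477.7  91.8]
w2 10 [78, 172, 7, 13, 82] [ 81.1 178.4] ell [ 81.1 178.3   6.7  13.3] z40 [ 480.2 -264.5]
w2 15 [252, 236, 30, 27, 339] [266.3 249.2] ell [266.3 249.2  26.3  28.9] z40 [583.1 -18.5]
w2 22 [314, 255, 29, 27, 325] [327.9 268.2] ell [328.  268.   25.6  28.9] z40 [612.7  70.7]
```

View pics/w2.png

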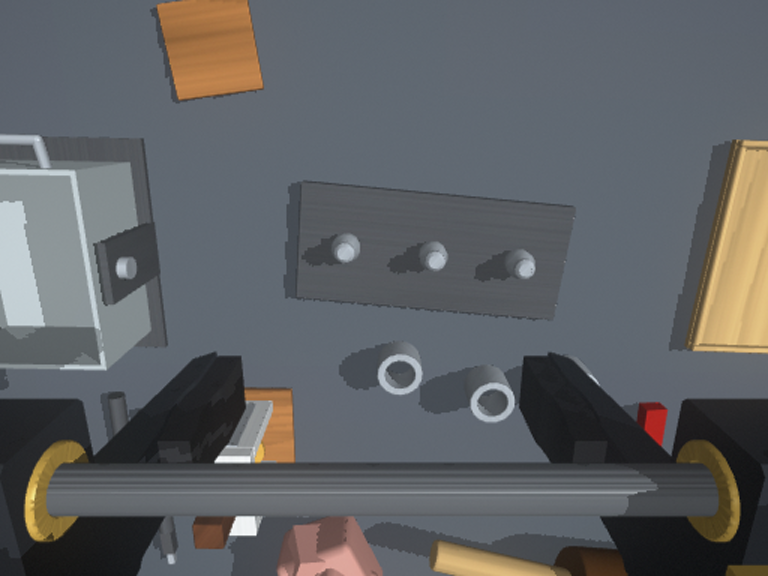

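All measurements agree between the two views:

| Item | Left (mm) | Middle (mm) | Right (mm) |
|---|---|---|---|
| Sleeve centre | (601, 151), tall, small bore | (613, 71), tall | (587, -18), rim fits z≈33 |
| Pin | (478.7, 93.3) | (471.2, 14) | (463.6, -65) |

The pins are spaced about 79.5 mm against the stated 80. I'll approach the right sleeve first, with the fingers closing along x.

```bash
python3 -m jog '[[-0.2,0.02,0.1,0.12,0.73],[-0.5,0.05,0.2,0.24,0.73],[-0.8,0.1,0.3,0.36,0.73],[-0.985,0.115,0.4,0.48,0.73],[-0.985,0.115,0.5,0.55,0.73],[-0.985,0.115,0.5,0.55,0.73],[-0.985,0.115,0.5,0.55,0.73],[-0.985,0.115,0.5,0.55,0.73]]' 15 | tail -6
python3 -m jog '[[0,0,0.2,0.12,0.73],[0,0,0.4,0.24,0.73],[0,0,0.6,0.36,0.73],[0,0,0.8,0.48,0.73],[0,0,0.8,0.497,0.73],[0,0,0.8,0.497,0.73],[0,0,0.8,0.497,0.73],[0,0,0.8,0.497,0.73]]' | tail -6
cat > d.py <<'E'
from h import *
import sys
# usage: d.py name zrim  : bright ring ellipse nearest image of tool axis
st=ctrl.observe();p=eyes.get_image("wrist");V=view(p,st);save(p,sys.argv[1],s=1.2)
print("t",st["t"],np.round(st["position"],1),np.round(st["tool_rot"],3)[:2,:2].tolist(),"q",np.round(st["q"],2))
im=p["pixels"];g=im.min(2);sat=im.max(2).astype(int)-g
m=((g>130)&(sat<30)).astype(np.uint8)
n,l,s,c=cv2.connectedComponentsWithStats(m,connectivity=4)
for i in range(1,n):
    if 60<s[i,4]<9000:
        cs,_=cv2.findContours((l==i).astype(np.uint8),cv2.RETR_EXTERNAL,cv2.CHAIN_APPROX_NONE)
        if len(cs[0])<6: continue
        e=cv2.fitEllipse(cs[0])
        print(s[i].tolist(),"ell",np.round(e[0]+e[1],1),[onz(p,V,e[0],float(z)).round(1)[:2].tolist() for z in sys.argv[2:]])
E
python3 d.py w3.png 40 33
```

```text
t: 8.0
position: [586.8, -18.6, 254.7]
tool_rot: [[-0.681, 0.732, 0.001], [0.732, 0.681, 0.0], [-0.001, 0.001, -1.0]]
ft_force: [0.3, 1.0, -0.2]
width: 0.729
gripper_force: 0.0
t: 9.0
position: [587.2, -18.6, 134.8]
tool_rot: [[-0.004, 1.0, 0.002], [1.0, 0.004, 0.0], [0.0, 0.002, -1.0]]
ft_force: [0.5, 0.2, -0.1]
width: 0.733
gripper_force: 0.0
t 9.0 [587.2 -18.6 134.8] [[-0.004, 1.0], [1.0, 0.004]] q [-0.42  0.61  0.51  1.81 -0.4   0.82  0.3 ]
[81, 16, 28, 27, 518] ell [93.1 28.  21.6 29.6] [[481.3, 93.0], [478.3, 94.0]]
[265, 31, 64, 68, 1829] ell [296.6  64.8  63.3  67.6] [[613.3, 71.3], [614.1, 71.6]]
[87, 132, 27, 31, 527] ell [ 99.4 147.9  20.2  33.4] [[475.0, 15.1], [471.9, 13.8]]
[229, 155, 56, 62, 1453] ell [256.1 187.7  53.8  58.4] [[586.9, -14.2], [587.0, -16.4]]
[93, 227, 24, 35, 530] ell [104.3 245.   18.6  37.5] [[468.7, -61.3], [465.4, -64.9]]
[302, 344, 26, 34, 593] ell [314.4 360.3  20.2  39.2] [[639.0, -172.7], [640.6, -179.4]]
```

View pics/w3.png

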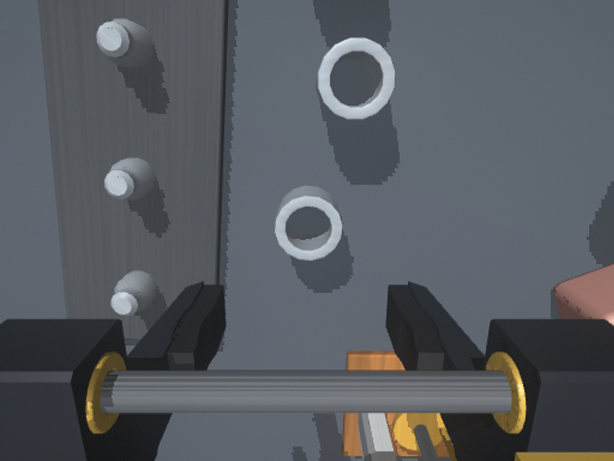

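Seen from above, sleeve 3 is at (308,228) in the 1.2x picture, which agrees to within 2 mm. I'll grasp and lift it.

```bash
python3 -m jog '[[0.005,0,0.2,0,0.73],[0.005,0,0.4,0,0.73],[0.005,0,0.6,0,0.73],[0.005,0,0.75,0,0.73],[0.005,0,0.845,0,0.73],[0.005,0,0.845,0,0.73],[0.005,0,0.845,0,0.73],[0.005,0,0.845,0,0.73]]' 20
python3 -m jog '[[0,0,0,0,0.4],[0,0,0,0,0.4],[0,0,0,0,0.4],[0,0,0,0,0.4],[0,0,-0.1,0,0.4],[0,0,-0.3,0,0.4],[0,0,-0.5,0,0.4],[0,0,-0.5,0,0.4]]' 20
```

```text
t: 10.05
position: [587.3, -17.8, 7.9]
tool_rot: [[-0.003, 1.0, 0.002], [1.0, 0.003, 0.0], [0.0, 0.002, -1.0]]
ft_force: [-0.8, 0.7, -0.8]
width: 0.729
gripper_force: 0.0
t: 11.05
position: [587.8, -17.9, 84.2]
tool_rot: [[-0.002, 1.0, 0.004], [1.0, 0.002, 0.0], [0.0, 0.004, -1.0]]
ft_force: [0.7, -0.8, -2.4]
width: 0.481
gripper_force: 20.0
```

```bash
python3 -m jog '[[-0.08,-0.2,0,0,0.4],[-0.16,-0.4,0,0,0.4],[-0.24,-0.6,0,0,0.4],[-0.315,-0.82,0,0,0.4],[-0.315,-0.828,0,0,0.4],[-0.315,-0.828,0,0,0.4],[-0.315,-0.828,0,0,0.4],[-0.315,-0.828,0,0,0.4]]'
python3 d.py w4.png 109 41 35
```

```text
t: 12.05
position: [463.1, -65.0, 81.9]
tool_rot: [[-0.003, 1.0, 0.0], [1.0, 0.003, -0.0], [-0.0, 0.0, -1.0]]
ft_force: [-0.2, -0.2, -2.5]
width: 0.478
gripper_force: 20.0
t 12.05 [463.1 -65.   81.9] [[-0.003, 1.0], [1.0, 0.003]] q [-0.33  0.53  0.46  2.14 -0.44  0.56  0.46]
[445, 0, 67, 87, 2197] ell [484.4  42.   69.   84.9] [[535.4, 26.1], [577.6, 33.4], [581.3, 34.0]]
[256, 64, 38, 36, 951] ell [275.2  80.9  32.9  35.6] [[468.2, 13.9], [472.1, 14.3], [472.4, 14.3]]
[203, 194, 105, 114, 3949] ell [254.8 271.3  88.2 125.6] [[461.6, -58.1], [461.8, -98.6], [461.9, -102.2]]
```

View pics/w4.png

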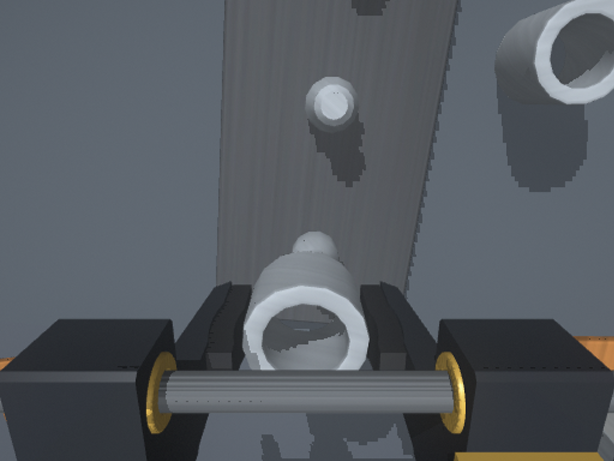

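```bash
cat > e.py <<'E'
from h import *
im=cv2.imread("pics/w4.png")
st=ctrl.observe();p=eyes.get_image("wrist");V=view(p,st)
# predicted rim outline for sleeve centred on tool axis, for offsets dy
a=np.linspace(0,2*np.pi,73)
for dx,dy in [(0,0)]:
  X=[[463.1+dx+22*np.cos(t),-65+dy+22*np.sin(t),107] for t in a]
  P=np.array([proj(p,V,x) for x in X]); print(P.min(0)*1.2,P.max(0)*1.2)
for z in (41,):
  print(proj(p,V,[463.6,-65.1,z])*1.2,proj(p,V,[471.2,14,41])*1.2)
E
python3 e.py
```

```text
[245.73464032 281.07305505] [375.04662197 393.99204336]
[309.8772384 265.5101433] [328.57345814  97.43459825]
```

```bash
cat > ba.py <<'E'
from h import *
from scipy.optimize import least_squares
from scipy.spatial.transform import Rotation as Ro
p=eyes.get_image("wrist");K=np.array(p["intrinsics"]);M=np.array(p["mount"])
def T(pos,R):
    t=np.eye(4);t[:3,:3]=R;t[:3,3]=pos;return t
R1=np.array([[-1,-.004,0],[-.004,1,0],[0,0,-1.]]);R2=np.array([[-1,-.003,0],[-.003,1,0],[0,0,-1.]])
R3=np.array([[-.004,1,.001],[1,.004,0],[0,.001,-1.]]);R4=np.array([[-.003,1,0],[1,.003,0],[0,0,-1.]])
F={1:T([528.5,40.2,328.7],R1),2:T([439.1,-35.8,328.6],R2),3:T([587.2,-18.6,134.8],R3),4:T([463.1,-65,81.9],R4)}
# points: P1 P2 P3 S1 S2 S3
obs=[(1,2,169.6,95.2,1.5),(1,1,233.4,101.8,1.5),(1,0,296.6,108.4,1.5),(1,5,211.1,189.4,.5),(1,3,336,201.8,.5),(1,4,276.4,209.5,.5),
(2,2,232.1,165.8,1.5),(2,1,291.7,171.7,1.5),(2,0,351,177.3,1.5),(2,5,266.3,249.2,.5),(2,4,328,268,.5),
(3,0,93.1,28,4),(3,1,99.4,147.9,4),(3,2,104.3,245,4),(3,4,296.6,64.8,.7),(3,5,256.1,187.7,2),(4,1,275.2,80.9,1.5)]
P0=np.array([[478.7,93.3,38],[471.2,14,38],[463.6,-65,38],[601.4,151,40],[612.8,70.6,40],[586.8,-18,33]])
zs=[3,3,3,1,1,1]
def pr(f,X,x):
    m=M.copy();m[:3,:3]=M[:3,:3]@Ro.from_rotvec(x[:3]).as_matrix();m[:3,3]+=x[3:6]
    c=np.linalg.inv(F[f]@m)@np.append(X,1);u=K@c[:3];return u[:2]/u[2]
def res(v):
    x=v[:6];P=v[6:24].reshape(6,3);r=list(x[:3]/.006)+list(x[3:6]/2)
    for f,i,u,w,s in obs: r+=list((pr(f,P[i],x)-[u,w])/s)
    r+=list((P[:,2]-P0[:,2])/zs)
    # spacing of pins
    for a,b in((0,1),(1,2)): r.append((np.linalg.norm(P[a]-P[b])-80)/.3)
    r+=list((P[0]+P[2]-2*P[1])/.3)
    h=F[4]@np.array([v[24],0,-25,1]); r+=[(pr(4,h[:3],x)[0]-254.6)/.7, v[24]/3]
    return np.array(r)
v0=np.concatenate([np.zeros(6),P0.ravel(),[0]])
s=least_squares(res,v0);np.set_printoptions(suppress=True,precision=2)
C=np.linalg.inv(s.jac.T@s.jac)
print(s.cost,"mount",s.x[:3]*1000,s.x[3:6]);print(s.x[6:24].reshape(6,3));print(np.sqrt(np.diag(C))[6:24].reshape(6,3))
print(res(s.x)[6:40].reshape(-1,2)); np.save("mount.npy",s.x[:6])
E
python3 ba.py
```

```text
1.7788296002151303 mount [ 0.46  1.51 -0.32] [-0.62  1.27 -0.57]
[[481.15  93.43  37.23]
 [473.73  13.81  36.74]
 [466.29 -65.8   36.26]
 [603.56 151.    40.  ]
 [614.95  70.77  40.23]
 [589.03 -18.02  33.05]]
[[1.18 0.92 2.24]
 [0.66 0.9  1.46]
 [1.07 0.93 2.25]
 [1.13 1.16 1.  ]
 [0.67 0.84 0.95]
 [0.79 0.88 0.95]]
[[-0.3   0.23]
 [-0.    0.19]
 [ 0.3   0.11]
 [ 0.27  0.03]
 [-0.    0.  ]
 [ 0.16 -0.04]
 [-0.39  0.24]
 [-0.01  0.17]
 [ 0.22  0.26]
 [-0.02 -0.21]
 [-0.28 -0.26]
 [-0.11 -0.28]
 [-0.41 -0.06]
 [-0.59  0.45]
 [ 0.17 -0.06]
 [ 0.3   0.59]
 [-0.18 -0.03]]
```

The fit is tight, with residuals below 1 px, and it shows a camera mount offset of about 1.3 mm. The corrected pin 3 is at (466.3, -65.8). I'll lower over the tip first, above the cone, and check the force.

```bash
python3 -m jog '[[-0.005,0.021,0.05,0,0.4],[-0.005,0.021,0.1,0,0.4],[-0.005,0.021,0.15,0,0.4],[-0.005,0.021,0.2,0,0.4],[-0.005,0.021,0.24,0,0.4],[-0.005,0.021,0.28,0,0.4],[-0.005,0.021,0.29,0,0.4],[-0.005,0.021,0.29,0,0.4]]' 10
python3 -m jog '[[0,0,0.02,0,0.4],[0,0,0.04,0,0.4],[0,0,0.06,0,0.4],[0,0,0.08,0,0.4],[0,0,0.1,0,0.4],[0,0,0.115,0,0.4],[0,0,0.115,0,0.4],[0,0,0.115,0,0.4]]' 10
```

```text
t: 13.2
position: [465.7, -66.1, 38.5]
tool_rot: [[-0.002, 1.0, 0.0], [1.0, 0.002, -0.0], [-0.0, 0.0, -1.0]]
ft_force: [-0.4, -0.5, -2.5]
width: 0.484
gripper_force: 10.0
t: 14.2
position: [467.0, -67.0, 21.3]
tool_rot: [[-0.002, 1.0, 0.003], [1.0, 0.002, -0.001], [-0.001, 0.003, -1.0]]
ft_force: [4.7, -3.7, -3.0]
width: 0.481
gripper_force: 10.0
```

It is down, with a slight side load. I'll release, raise, and verify.

```bash
python3 -m jog '[[0,0,0,0,0.65],[0,0,0,0,0.65],[0,0,0,0,0.65],[0,0,-0.1,0,0.65],[0,0,-0.3,0,0.65],[0,0,-0.6,0,0.65],[0,0,-0.9,0,0.65],[0,0,-0.9,0,0.65]]'
python3 -m jog '[[-0.2,0.1,-0.3,0,0.73],[-0.4,0.2,-0.5,0,0.73],[-0.5,0.3,-0.5,0,0.73],[-0.5,0.3,-0.5,0,0.73],[-0.5,0.3,-0.5,0,0.73],[-0.5,0.3,-0.5,0,0.73],[-0.5,0.3,-0.5,0,0.73],[-0.5,0.3,-0.5,0,0.73]]' | head -2
python3 - <<'E'
s=open('d.py').read()
s=s.replace('V=view(p,st);','M=np.array(p["mount"]);x=np.load("mount.npy");M[:3,:3]=M[:3,:3]@cv2.Rodrigues(x[:3])[0];M[:3,3]+=x[3:6];p["mount"]=M;V=view(p,st);')
open('d.py','w').write(s)
E
python3 d.py w5.png 45 40 37
```

```text
t: 15.2
position: [467.7, -66.2, 159.6]
tool_rot: [[-0.002, 1.0, 0.006], [1.0, 0.002, 0.001], [0.001, 0.006, -1.0]]
ft_force: [1.7, -0.1, 0.1]
width: 0.647
gripper_force: 0.0
t: 16.2
position: [510.7, -140.7, 231.2]
t 16.2 [ 510.7 -140.7  231.2] [[-0.003, 1.0], [1.0, 0.003]] q [-0.32  0.39  0.64  1.89 -0.28  0.95  0.46]
[186, 65, 45, 47, 862] ell [207.8  88.   44.1  47. ] [[466.9, -67.7], [466.2, -67.7], [465.8, -67.8]]
[201, 81, 18, 16, 201] ell [209.2  88.2  14.8  15.8] [[468.1, -67.8], [467.5, -67.9], [467.1, -67.9]]
[364, 165, 132, 78, 4475] ell [429.2 204.7  77.7 118.7] [[692.2, -182.7], [694.9, -184.5], [696.5, -185.5]]
[176, 256, 122, 52, 3569] ell [239.8 282.6  56.6 129.6] [[494.9, -276.0], [494.7, -279.2], [494.5, -281.1]]
[209, 270, 14, 9, 90] ell [215.4 274.4   7.7  14.1] [[468.0, -265.7], [467.3, -268.7], [466.9, -270.6]]
[166, 344, 117, 40, 3930] ell [227.5 363.8  43.2 129. ] [[478.9, -389.4], [478.5, -394.2], [478.2, -397.2]]
[290, 344, 5, 37, 134] ell [292.  359.8   3.5  40.6] [[557.3, -383.0], [558.0, -387.8], [558.4, -390.7]]
[131, 352, 14, 32, 169] ell [137.3 369.   12.6  32.8] [[368.4, -397.7], [366.2, -402.7], [365.0, -405.7]]
```

View pics/w5.png

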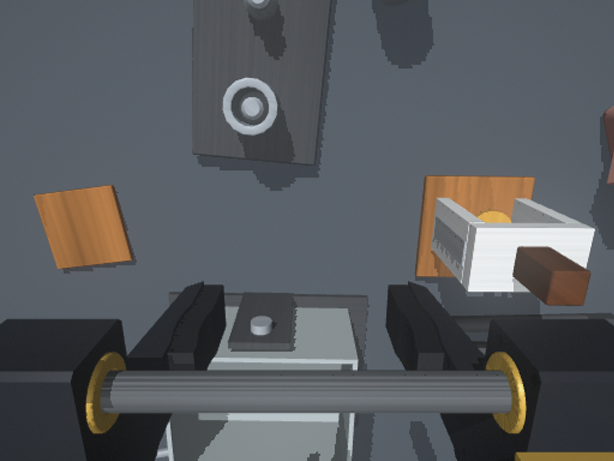

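The sleeve sits around pin 3 at (250,106), with the pin centred in its bore. Pin 3 is therefore at about (467.6, -67.9), which makes pin 2 about (475, 11.7) and pin 1 about (482.5, 91.3). Next is the middle sleeve at (615, 70.8).

```bash
python3 -m jog '[[0.3,0.15,0,0,0.73],[0.6,0.3,0,0,0.73],[0.9,0.45,0,0,0.73],[1,0.5,0,0,0.73],[1,0.5,0,0,0.73],[1,0.5,0,0,0.73],[1,0.5,0,0,0.73],[1,0.5,0,0,0.73]]' 20 | head -2
python3 -m jog '[[0.2,0.1,0.1,0,0.73],[0.3,0.15,0.3,0,0.73],[0.41,0.195,0.5,0,0.73],[0.41,0.195,0.7,0,0.73],[0.41,0.195,0.87,0,0.73],[0.41,0.195,0.87,0,0.73],[0.41,0.195,0.87,0,0.73],[0.41,0.195,0.87,0,0.73]]' | head -2
python3 d.py w6.png 40
```

```text
t: 17.25
position: [585.2, 8.2, 231.4]
t: 18.25
position: [615.5, 70.7, 102.1]
t 18.25 [615.5  70.7 102.1] [[-0.002, 1.0], [1.0, 0.002]] q [-0.53  0.7   0.49  1.74 -0.44  0.8   0.17]
[198, 40, 74, 77, 3319] ell [234.5  78.3  72.5  76.3] [[603.7, 150.9]]
[32, 153, 31, 37, 651] ell [ 46.4 171.9  21.7  40.7] [[484.3, 94.4]]
[190, 213, 20, 13, 75] ell [200.8 218.7   6.6  21.8] [[580.3, 62.9]]
[185, 229, 51, 59, 1200] ell [205.6 258.7  51.9  54. ] [[582.2, 33.4]]
[54, 257, 17, 8, 92] ell [ 63.8 261.1   7.   16.5] [[484.9, 31.4]]
```

View pics/w6.png

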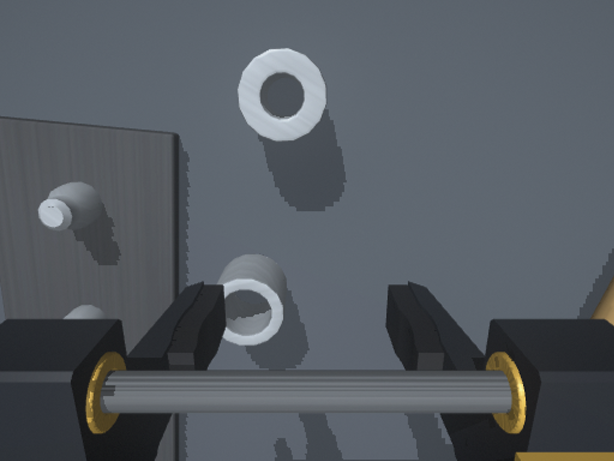

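The middle sleeve has been knocked aside. Its rim is at (250,311), so it is near (582, 34). Sleeve 1 is unchanged at (603.7, 150.9), so I'll do that one first.

```bash
python3 -m jog '[[0.2,-0.03,0,0,0.73],[0.4,-0.06,0,0,0.73],[0.535,-0.079,0,0,0.73],[0.535,-0.079,0.2,0,0.73],[0.535,-0.079,0.4,0,0.73],[0.535,-0.079,0.55,0,0.73],[0.535,-0.079,0.625,0,0.73],[0.535,-0.079,0.625,0,0.73]]' 20 | head -2
python3 -m jog '[[0,0,0,0,0.4],[0,0,0,0,0.4],[0,0,0,0,0.4],[0,0,0,0,0.4],[0,0,-0.1,0,0.4],[0,0,-0.3,0,0.4],[0,0,-0.5,0,0.4],[0,0,-0.5,0,0.4]]' 20
python3 d.py w7.png 45 40
```

```text
t: 19.3
position: [602.4, 150.7, 6.7]
t: 20.3
position: [604.0, 151.3, 84.4]
tool_rot: [[-0.002, 1.0, 0.004], [1.0, 0.002, 0.001], [0.001, 0.004, -1.0]]
ft_force: [0.0, -0.4, -2.2]
width: 0.495
gripper_force: 20.0
t 20.3 [604.  151.3  84.4] [[-0.002, 1.0], [1.0, 0.002]] q [-0.65  0.73  0.48  1.74 -0.46  0.78  0.05]
[444, 0, 55, 34, 1728] ell [470.6  16.3  37.5  61.5] [[710.9, 261.0], [713.8, 261.8]]
[200, 226, 109, 82, 4381] ell [251.3 275.5  79.9 107.2] [[602.4, 114.9], [602.3, 111.9]]
[256, 294, 11, 11, 66] ell [261.2 298.3   8.4  11.4] [[608.7, 98.4], [608.8, 94.9]]
[203, 350, 40, 15, 336] ell [221.6 356.5  13.6  37.7] [[582.4, 52.7], [581.8, 47.9]]
```

```bash
python3 -m jog '[[-0.2,-0.2,-0.1,0,0.4],[-0.4,-0.4,-0.2,0,0.4],[-0.6,-0.6,-0.3,0,0.4],[-0.8,-0.8,-0.3,0,0.4],[-0.93,-0.81,-0.3,0,0.4],[-0.93,-0.81,-0.3,0,0.4],[-0.93,-0.81,-0.3,0,0.4],[-0.93,-0.81,-0.3,0,0.4]]' 20 | head -2
python3 d.py w8.png 45 41
```

```text
t: 21.35
position: [481.5, 12.3, 126.6]
t 21.35 [481.5  12.3 126.6] [[-0.004, 1.0], [1.0, 0.004]] q [-0.55  0.47  0.54  2.09 -0.38  0.68  0.25]
[241, 64, 29, 29, 588] ell [254.8  77.6  25.3  28.2] [[481.3, 93.2], [481.3, 93.3]]
[367, 139, 62, 59, 1549] ell [397.  168.1  56.3  62.6] [[579.5, 34.6], [581.2, 33.7]]
[231, 174, 27, 34, 614] ell [243.9 190.7  22.5  33.9] [[474.1, 17.7], [473.9, 16.4]]
[201, 224, 108, 84, 4520] ell [251.9 275.5  81.1 106. ] [[479.9, -50.0], [479.8, -52.4]]
[256, 293, 14, 15, 118] ell [262.5 298.8  11.4  13.6] [[488.3, -70.7], [488.4, -73.5]]
[503, 356, 9, 20, 113] ell [507.6 365.4   7.7  17.5] [[694.4, -134.6], [698.2, -138.5]]
```

View pics/w8.png

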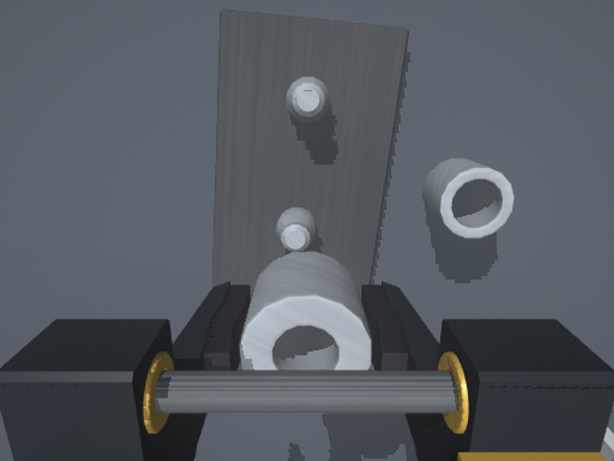

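Run:
```python
import cv2,numpy as np
for f,b in(("w8",(280,65,335,135)),("w5",(215,70,285,140))):
    im=cv2.imread(f"pics/{f}.png");g=cv2.cvtColor(im,cv2.COLOR_BGR2GRAY)[b[1]:b[3],b[0]:b[2]]
    print(f);print(g[::4,::4])
```

```text
w8
[[ 90  88  88  89  91  90  87  90  89  90  89  89  91  89]
 [ 89  89  88  89  91  91  88  90  90  90  89  87  91  88]
 [ 88  88  88  90  91  90  88  92  90  89  89  89  90  89]
 [ 89  87  87  90  90  94 148 147 144  89  90  90  90  90]
 [ 89  87  88  91 146 152 152 147 145 138 127  91  90  90]
 [ 90  88  89 154 155 178 189 188 178 158 129 112  91  90]
 [ 91  87 112 144 182 189 183 179 180 162 149 113  92  91]
 [ 90  87 133 144 178 188 185 184 180 181 147 103  93  89]
 [ 91  87 123 136 169 183 189 184 184 181 133 105  87  89]
 [ 89  87 109 142 153 181 181 189 184 184 121 105  79  90]
 [ 89  88  98 102 139 183 180 181 187 186 113  79  75  90]
 [ 89  88  91  87 127 121 191 180 187 105 112  76  68  84]
 [ 89  89  90  82  81 108 106 106 102 102  77  75  67  82]
 [ 89  89  90  67  78  78  75  83  78  75  73  67  66  67]
 [ 87  89  89  65  67  71  77  74  72  69  66  67  68  68]
 [ 88  87  89  88  65  68  68  67  66  67  67  67  66  67]
 [ 88  88  88  88  75  68  67  67  67  67  68  66  67  67]
 [ 88  87  88  88  75  67  66  67  67  68  68  66  66  67]]
w5
[[ 86  84  86  87  85  85  87  
[... 619 characters left out ...]
 81 102 171 168  69  86]
 [ 88  85 160 173  95  69  74 162 178 178 177 142  95  75 178 176  65  86]
 [ 88  85 160 172 112  70  75 148 175 178 179 132  96  75 172 167  67  75]
 [ 87  85  84 178 179  69  71 102 147 174 173 105  75 117 172 161  68  64]
 [ 87  84  86 179 178 122  69  73  90 100  98  77  73 185 172 101  64  65]
 [ 87  85  87 110 179 185 129 102  65  75  73  61 187 173 162  67  65  65]
 [ 86  85  87  84 128 177 183 188 183 160 195 186 175 167  82  64  65  65]
 [ 86  84  86  83  84 105 170 175 177 178 178 173 163  60  65  64  64  65]
 [ 87  84  86  83  84  87  63 102 121 138 124  70  63  64  65  63  65  65]
 [ 87  84  86  85  85  87  63  65  64  65  64  64  64  63  64  62  64  64]]
```

The tip face, thresholded, is centred at (307,97.5), which puts pin 1 at about (482.3, 90.7) and agrees. I'll move over it and lower.

```bash
python3 -m jog '[[0.2,0,0,0,0.4],[0.4,0,0,0,0.4],[0.524,0.007,0,0,0.4],[0.524,0.007,0.1,0,0.4],[0.524,0.007,0.2,0,0.4],[0.524,0.007,0.35,0,0.4],[0.524,0.007,0.484,0,0.4],[0.524,0.007,0.484,0,0.4]]' 20 | head -4
python3 -m jog '[[0,0,0,0,0.4],[0,0,0,0,0.4],[0,0,0.02,0,0.4],[0,0,0.04,0,0.4],[0,0,0.06,0,0.4],[0,0,0.07,0,0.4],[0,0,0.07,0,0.4],[0,0,0.07,0,0.4]]' 10 | sed -n 2,4p
```

```text
t: 22.4
position: [480.7, 87.9, 52.6]
tool_rot: [[-0.0, 1.0, -0.004], [1.0, 0.0, -0.002], [-0.002, -0.004, -1.0]]
ft_force: [0.3, 0.4, -1.8]
position: [482.3, 89.8, 43.9]
tool_rot: [[-0.003, 1.0, 0.0], [1.0, 0.003, -0.0], [-0.0, 0.0, -1.0]]
ft_force: [0.3, -0.5, -0.5]
```

```bash
python3 -m jog '[[0.005,0,0,0,0.4],[0.005,0,0.01,0,0.4],[0.005,0,0.02,0,0.4],[0.005,0,0.03,0,0.4],[0.005,0,0.04,0,0.4],[0.005,0,0.05,0,0.4],[0.005,0,0.055,0,0.4],[0.005,0,0.055,0,0.4]]' 10 | sed -n 2,4p
python3 -m jog '[[0,0,0,0,0.4],[0,0,0,0,0.4],[0,0,0,0,0.4],[0,0,0,0,0.4],[0,0,0,0,0.4],[0,0,0,0,0.4],[0,0,0,0,0.4],[0,0,0,0,0.4]]' 10 | sed -n 2,6p
```

```text
position: [482.2, 90.5, 35.6]
tool_rot: [[-0.002, 1.0, 0.0], [1.0, 0.002, 0.0], [0.0, 0.0, -1.0]]
ft_force: [-0.4, 1.2, -2.0]
position: [482.2, 90.6, 35.6]
tool_rot: [[-0.003, 1.0, 0.0], [1.0, 0.003, -0.0], [-0.0, 0.0, -1.0]]
ft_force: [0.7, -0.4, -1.2]
width: 0.501
gripper_force: 10.0
```

```bash
python3 -m jog '[[0,0,0,0,0.65],[0,0,0,0,0.65],[0,0,0,0,0.65],[0,0,-0.1,0,0.65],[0,0,-0.3,0,0.65],[0,0,-0.6,0,0.65],[0,0,-0.9,0,0.65],[0,0,-0.9,0,0.65]]' | sed -n 2,4p
python3 -m jog '[[-0.2,0.2,0,0,0.65],[-0.38,0.4,0,0,0.65],[-0.38,0.6,0,0,0.65],[-0.38,0.662,0,0,0.65],[-0.38,0.662,0,0,0.65],[-0.38,0.662,0.1,0,0.65],[-0.38,0.662,0.2,0,0.65],[-0.38,0.662,0.2,0,0.65]]' 20 | sed -n 2,4p
python3 d.py w9.png 67 45 40
```

```text
position: [484.4, 91.0, 174.2]
tool_rot: [[-0.002, 1.0, 0.006], [1.0, 0.002, 0.003], [0.003, 0.006, -1.0]]
ft_force: [0.5, -0.5, -0.7]
position: [579.9, 34.0, 138.8]
tool_rot: [[-0.003, 1.0, -0.003], [1.0, 0.003, -0.0], [-0.0, -0.003, -1.0]]
ft_force: [-0.8, -1.0, 0.1]
t 27.4 [579.9  34.  138.8] [[-0.003, 1.0], [1.0, 0.003]] q [-0.53  0.61  0.55  1.83 -0.41  0.83  0.22]
[66, 84, 69, 69, 2826] ell [ 99.9 117.9  62.8  71.8] [[481.9, 90.2], [472.0, 88.1], [469.8, 87.6]]
[229, 156, 57, 63, 1581] ell [256.3 189.5  54.1  60.6] [[580.8, 43.3], [580.9, 36.5], [581.0, 34.9]]
[110, 195, 24, 33, 518] ell [121.1 211.6  19.1  35.3] [[488.1, 27.0], [478.9, 18.5], [476.8, 16.6]]
[305, 356, 18, 28, 391] ell [313.  371.2  15.4  32.9] [[627.5, -110.0], [632.3, -132.2], [633.4, -137.3]]
```

View pics/w9.png

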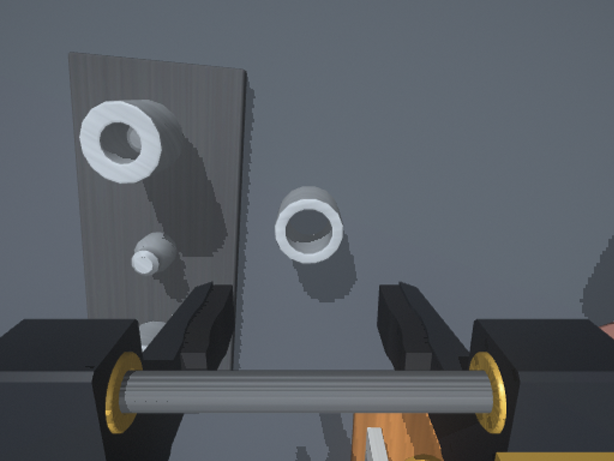

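Sleeve 1 sits on pin 1. Sleeve 2 is at (581, 34), with its rim at (308,230).

```bash
python3 -m jog '[[0,0,0.2,0,0.65],[0,0,0.4,0,0.65],[0,0,0.6,0,0.65],[0,0,0.75,0,0.65],[0,0,0.844,0,0.65],[0,0,0.844,0,0.65],[0,0,0.844,0,0.65],[0,0,0.844,0,0.65]]' 20 | sed -n 2,4p
python3 -m jog '[[0,0,0,0,0.4],[0,0,0,0,0.4],[0,0,0,0,0.4],[0,0,0,0,0.4],[0,0,-0.1,0,0.4],[0,0,-0.3,0,0.4],[0,0,-0.58,0,0.4],[0,0,-0.58,0,0.4]]' 20
```

```text
position: [582.4, 33.9, 15.0]
tool_rot: [[-0.003, 1.0, 0.002], [1.0, 0.003, 0.0], [0.0, 0.002, -1.0]]
ft_force: [-0.9, 0.3, 0.3]
t: 29.45
position: [583.8, 33.7, 104.2]
tool_rot: [[-0.002, 1.0, 0.006], [1.0, 0.002, 0.001], [0.001, 0.006, -1.0]]
ft_force: [-0.1, 0.4, -3.4]
width: 0.491
gripper_force: 20.0
```

```bash
python3 -m jog '[[-0.05,-0.2,0,0,0.4],[-0.1,-0.4,0,0,0.4],[-0.149,-0.6,0,0,0.4],[-0.149,-0.713,0,0,0.4],[-0.149,-0.713,0,0,0.4],[-0.149,-0.713,0,0,0.4],[-0.149,-0.713,0,0,0.4],[-0.149,-0.713,0,0,0.4]]' 20 | sed -n 2,4p
python3 -m jog '[[0,0,0.06,0,0.4],[0,0,0.12,0,0.4],[0,0,0.18,0,0.4],[0,0,0.24,0,0.4],[0,0,0.3,0,0.4],[0,0,0.36,0,0.4],[0,0,0.373,0,0.4],[0,0,0.373,0,0.4]]' 10 | sed -n 2,4p
python3 -m jog '[[0,0,0.02,0,0.4],[0,0,0.04,0,0.4],[0,0,0.06,0,0.4],[0,0,0.08,0,0.4],[0,0,0.1,0,0.4],[0,0,0.113,0,0.4],[0,0,0.113,0,0.4],[0,0,0.113,0,0.4]]' 10 | sed -n 2,4p
```

```text
position: [475.3, 11.2, 101.0]
tool_rot: [[-0.003, 1.0, 0.0], [1.0, 0.003, -0.0], [-0.0, 0.0, -1.0]]
ft_force: [0.1, -0.2, -2.4]
position: [474.8, 11.1, 45.0]
tool_rot: [[-0.002, 1.0, -0.0], [1.0, 0.002, -0.0], [-0.0, -0.0, -1.0]]
ft_force: [-0.6, 0.1, -3.1]
position: [474.8, 11.1, 28.2]
tool_rot: [[-0.003, 1.0, 0.0], [1.0, 0.003, -0.0], [-0.0, 0.0, -1.0]]
ft_force: [0.0, -0.1, -3.5]
```

Sleeve 2 is fully down. I'll release it, then turn and go to look at the gauge.

```bash
python3 -m jog '[[0,0,0,0,0.65],[0,0,0,0,0.65],[0,0,0,0,0.65],[0,0,-0.1,0,0.65],[0,0,-0.3,0,0.65],[0,0,-0.6,0,0.65],[0,0,-0.9,0,0.65],[0,0,-0.9,0,0.65]]' | sed -n 2,4p
python3 -m jog '[[-0.1,0.1,-0.2,0.12,0.65],[-0.3,0.2,-0.4,0.24,0.65],[-0.5,0.3,-0.6,0.36,0.65],[-0.7,0.4,-0.9,0.48,0.65],[-0.9,0.5,-0.9,0.55,0.65],[-1,0.667,-0.9,0.55,0.65],[-1,0.667,-0.9,0.55,0.65],[-1,0.667,-0.9,0.55,0.65]]' | sed -n 2,4p
python3 -m jog '[[-0.117,0.127,0,0.12,0.65],[-0.117,0.127,0,0.24,0.65],[-0.117,0.127,0,0.36,0.65],[-0.117,0.127,0,0.48,0.65],[-0.117,0.127,0,0.497,0.65],[-0.117,0.127,0,0.497,0.65],[-0.117,0.127,0,0.497,0.65],[-0.117,0.127,0,0.497,0.65]]' | sed -n 2,4p
cp w.npz old.npz; sed -e 's/V=view(p,st);save/M=np.array(p["mount"]);x=np.load("mount.npy");M[:3,:3]=M[:3,:3]@cv2.Rodrigues(x[:3])[0];M[:3,3]+=x[3:6];p["mount"]=M;V=view(p,st);save/' b.py > b2.py; python3 b2.py w10.png; cp w.npz w10.npz
```

```text
position: [476.9, 11.3, 166.6]
tool_rot: [[-0.002, 1.0, 0.006], [1.0, 0.002, 0.002], [0.002, 0.006, -1.0]]
ft_force: [-0.1, 0.1, -0.2]
position: [574.2, -138.1, 297.5]
tool_rot: [[0.733, 0.68, -0.002], [0.68, -0.733, 0.001], [-0.001, -0.002, -1.0]]
ft_force: [-0.4, 0.9, -0.3]
position: [575.2, -164.4, 298.2]
tool_rot: [[1.0, 0.004, 0.0], [0.004, -1.0, 0.0], [0.0, -0.0, -1.0]]
ft_force: [-0.1, -0.3, -0.3]
[ 575.2 -164.4  298.2] [[1.0, 0.004, 0.0], [0.004, -1.0, 0.0], [0.0, -0.0, -1.0]] [-0.51351169  0.59619823  1.07918412  1.65708684 -0.55363018  1.22886771
 -0.8795824 ] cam [ 650.96995152 -165.00013774  445.59715486] [-0.30054685 -0.00302187 -0.95376227]
sleeve_1a []
plate [([497.0, 11.0, 15.0], [122.0, 203.0], 0.86)]
pin1 [([492.0, 5.0, 15.0], [126.0, 206.0], 0.89), ([694.0, -308.0, 18.0], [378.0, 45.0], 0.62)]
gauge [([668.0, -174.0, 99.0], [263.0, 64.0], 0.94)]
board_top [([724.0, -420.0, 9.0], [475.0, 18.0], 0.98), ([668.0, -210.0, 5.0], [291.0, 68.0], 0.64), ([334.0, -176.0, 7.0], [260.0, 304.0], 0.51)]
tray_in [([667.0, -175.0, 101.0], [264.0, 65.0], 0.72)]
bin_in [([505.0, -347.0, 17.0], [391.0, 199.0], 0.77)]
```

View pics/w10.png

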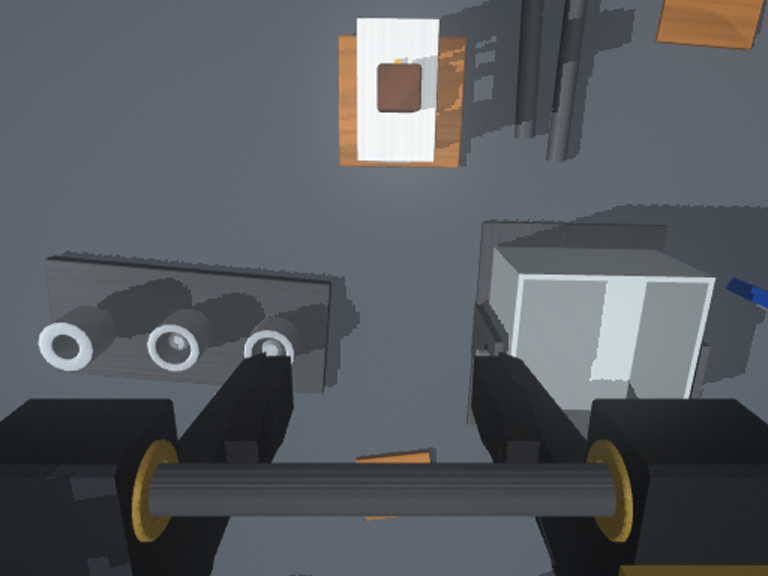

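White gauge: the handle is at (399,88) with the rod just on its +x side, and it stands on the largest board at (402,100). Blue look-alike edge is at (748,296). Next I'll measure the handle, board and bin.

```bash
python3 -m jog '[[0.15,0,0.1,0,0.65],[0.3,0.03,0.2,0,0.65],[0.3,0.06,0.2,0,0.65],[0.3,0.06,0.2,0,0.65],[0.3,0.06,0.2,0,0.65],[0.3,0.06,0.2,0,0.65],[0.3,0.06,0.2,0,0.65],[0.3,0.06,0.2,0,0.65]]' | sed -n 2,3p
python3 b2.py w11.png | grep -E "^\[|gauge"; cp w.npz w11.npz
python3 - <<'E'
from h import *
for f in ["w10","w11"]:
    d=np.load(f+".npz");im=d["img"].astype(int);V=d["V"];p={"intrinsics":d["K"]}
    r,g,b=im[...,0],im[...,1],im[...,2]
    hand=(r-b>25)&(r<130)&(r>50); board=(r-b>50)&(r>=130); white=(im.min(2)>200)
    for n,m,z in(("handle",hand,148),("board",board,8),("white",white,102)):
        k,l,s,c=cv2.connectedComponentsWithStats(m.astype(np.uint8))
        for i in range(1,k):
            if s[i,4]>250 and s[i,1]<200 and 200<s[i,0]<320:
                cs,_=cv2.findContours((l==i).astype(np.uint8),0,1)
                q=cv2.minAreaRect(cs[0]);Q=np.array([onz(p,V,u,z)[:2] for u in cv2.boxPoints(q)])
                print(f,n,s[i].tolist(),np.round(q[0],1),Q.mean(0).round(1),Q.round(0).tolist())
E
```

```text
position: [620.3, -173.1, 268.2]
tool_rot: [[1.0, 0.003, 0.0], [0.003, -1.0, 0.0], [0.0, -0.0, -1.0]]
[ 620.3 -173.1  268.2] [[1.0, 0.003, 0.0], [0.003, -1.0, 0.0], [0.0, -0.0, -1.0]] [-0.4260934   0.69903587  1.01467336  1.56435683 -0.61889721  1.22942309
gauge [([675.0, -170.0, 102.0], [250.0, 107.0], 0.74), ([519.0, -478.0, 24.0], [496.0, 232.0], 0.58)]
w10 handle [252, 43, 28, 31, 796] [265.5  58. ] [ 670.2 -174.4] [[682.0, -163.0], [682.0, -185.0], [659.0, -186.0], [659.0, -163.0]]
w10 board [226, 23, 84, 89, 2500] [267.   67.1] [ 667.5 -180.7] [[619.0, -129.0], [717.0, -132.0], [717.0, -229.0], [617.0, -233.0]]
w10 white [238, 12, 55, 96, 3624] [263.6  59.4] [ 670.5 -174. ] [[629.0, -147.0], [713.0, -150.0], [712.0, -199.0], [628.0, -200.0]]
w11 handle [240, 103, 30, 31, 780] [254.5 118. ] [ 670.1 -174.4] [[681.0, -163.0], [682.0, -185.0], [659.0, -186.0], [659.0, -163.0]]
w11 board [216, 63, 12, 88, 867] [221.5 106.5] [ 667.9 -136.4] [[717.0, -131.0], [717.0, -143.0], [619.0, -142.0], [619.0, -130.0]]
w11 board [282, 67, 22, 85, 1542] [292.6 109.2] [ 665.3 -219.1] [[618.0, -208.0], [713.0, -208.0], [713.0, -230.0], [617.0, -231.0]]
w11 white [227, 64, 57, 95, 3604] [255. 111.] [ 670.4 -174.9] [[711.0, -151.0], [712.0, -199.0], [629.0, -201.0], [629.0, -149.0]]
```

Both views agree: the handle top is at z=148, the gauge centre at (670.2, -174.5) and the board centre at (667.5, -180.7). I'll grip the handle with the TCP at z=110.

```bash
python3 -m jog '[[0.15,0.01,0,0,0.65],[0.333,0.01,0.1,0,0.65],[0.333,0.01,0.3,0,0.65],[0.333,0.01,0.5,0,0.65],[0.333,0.01,0.7,0,0.65],[0.333,0.01,0.7,0,0.65],[0.333,0.01,0.7,0,0.65],[0.333,0.01,0.7,0,0.65]]' 25 | sed -n 2,4p
python3 -m jog '[[0,0,0.1,0,0.65],[0,0,0.2,0,0.65],[0,0,0.3,0,0.65],[0,0,0.355,0,0.65],[0,0,0.355,0,0.2],[0,0,0.355,0,0.2],[0,0,0.355,0,0.2],[0,0,0.355,0,0.2]]' 25
python3 -m jog '[[0,0,0,0,0.2],[0,0,0,0,0.2],[0,0,-0.1,0,0.2],[0,0,-0.2,0,0.2],[0,0,-0.4,0,0.2],[0,0,-0.66,0,0.2],[0,0,-0.66,0,0.2],[0,0,-0.66,0,0.2]]' 25
```

```text
position: [671.1, -175.1, 164.8]
tool_rot: [[1.0, 0.003, 0.002], [0.003, -1.0, -0.001], [0.002, 0.001, -1.0]]
ft_force: [-0.2, 0.7, -0.1]
t: 39.25
position: [670.6, -174.4, 110.4]
tool_rot: [[1.0, 0.003, 0.001], [0.003, -1.0, 0.0], [0.001, -0.0, -1.0]]
ft_force: [-0.6, 0.8, 1.8]
width: 0.268
gripper_force: 24.9
t: 40.25
position: [669.7, -174.2, 207.9]
tool_rot: [[1.0, 0.003, -0.001], [0.003, -1.0, 0.001], [-0.001, -0.001, -1.0]]
ft_force: [0.4, -0.7, -5.0]
width: 0.272
gripper_force: 24.9
```

```bash
python3 -m jog '[[-0.1,-0.15,0,0,0.2],[-0.25,-0.35,0,0,0.2],[-0.4,-0.55,0,0,0.2],[-0.55,-0.75,0,0,0.2],[-0.624,-0.885,0,0,0.2],[-0.624,-0.885,0,0,0.2],[-0.624,-0.885,0,0,0.2],[-0.624,-0.885,0,0,0.2]]' 25 | sed -n 2,4p
python3 -m jog '[[-0.1,-0.15,0,0,0.2],[-0.25,-0.35,0,0,0.2],[-0.4,-0.55,0,0,0.2],[-0.55,-0.75,0,0,0.2],[-0.624,-0.885,0,0,0.2],[-0.624,-0.885,0,0,0.2],[-0.624,-0.885,0,0,0.2],[-0.624,-0.885,0,0,0.2]]' 25 | sed -n 2,4p
python3 - <<'E'
from h import *
p=eyes.get_image("scene");V=view(p);save(p,"s2.png",(230,150,400,310),4)
E
```

```text
position: [576.4, -43.4, 208.7]
tool_rot: [[1.0, 0.001, -0.0], [0.001, -1.0, -0.001], [-0.0, 0.001, -1.0]]
ft_force: [0.6, 0.3, -4.4]
position: [482.9, 89.0, 209.1]
tool_rot: [[1.0, 0.001, 0.001], [0.001, -1.0, -0.001], [0.001, 0.001, -1.0]]
ft_force: [0.2, -0.2, -4.4]
```

View pics/s2.png

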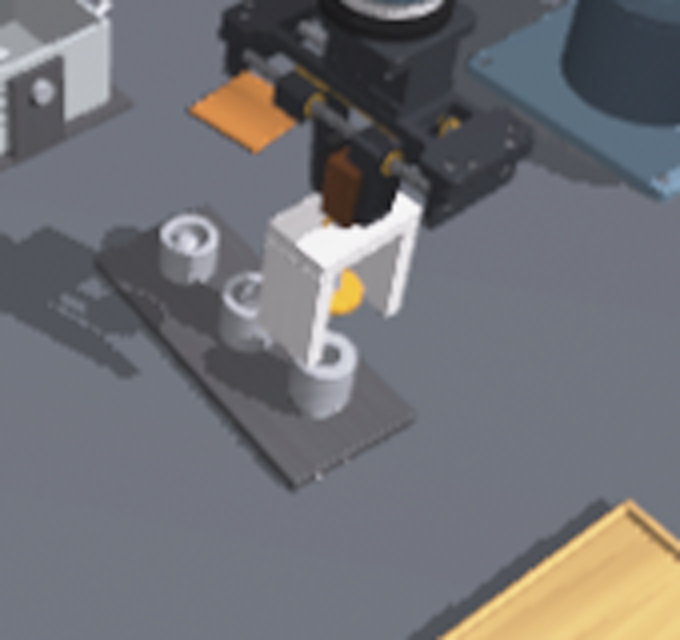

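All three sleeves sit on their pins, and the gauge hangs over the left one. I'll lower it.

```bash
python3 -m jog '[[0,-0.01,0.1,0,0.2],[0,-0.01,0.2,0,0.2],[0,-0.01,0.3,0,0.2],[0,-0.01,0.4,0,0.2],[0,-0.01,0.5,0,0.2],[0,-0.01,0.58,0,0.2],[0,-0.01,0.62,0,0.2],[0,-0.01,0.62,0,0.2]]' 25 | sed -n 2,6p
python3 -m jog '[[0,0,0.005,0,0.2],[0,0,0.01,0,0.2],[0,0,0.015,0,0.2],[0,0,0.02,0,0.2],[0,0,0.02,0,0.4],[0,0,0.02,0,0.4],[0,0,0.02,0,0.4],[0,0,0.02,0,0.4]]' 25 | sed -n 2,6p
python3 -m jog '[[0,0,0.01,0,0.4],[0,0,0.01,0,0.4],[0,0,0.01,0,0.4],[0,0,0.01,0,0.4],[0,0,0.01,0,0.4],[0,0,0.01,0,0.4],[0,0,0.01,0,0.4],[0,0,0.01,0,0.4]]' 25 | sed -n 2,6p
```

```text
position: [482.4, 91.7, 115.7]
tool_rot: [[1.0, 0.003, -0.0], [0.003, -1.0, -0.0], [-0.0, 0.0, -1.0]]
ft_force: [-0.5, 1.1, -3.1]
width: 0.272
gripper_force: 25.0
position: [482.3, 91.7, 112.8]
tool_rot: [[1.0, 0.003, 0.0], [0.003, -1.0, -0.0], [0.0, 0.0, -1.0]]
ft_force: [-0.1, 0.1, -0.5]
width: 0.397
gripper_force: 0.0
position: [482.3, 91.8, 111.4]
tool_rot: [[1.0, 0.003, 0.0], [0.003, -1.0, 0.0], [0.0, -0.0, -1.0]]
ft_force: [-0.2, -0.1, 0.4]
width: 0.402
gripper_force: 0.0
```

```bash
cat > r.py <<'E'
from h import *
import sys
x,y=float(sys.argv[1]),float(sys.argv[2])
p=eyes.get_image("scene");V=view(p);im=p["pixels"].astype(int);r,g,b=im[...,0],im[...,1],im[...,2]
save(p,sys.argv[3],(200,130,330,260),5)
m=(r-b>70)&(g-b>45)&(r>110); 
P={z:proj(p,V,[x,y,z]).round(1).tolist() for z in (45,52,67,114,120,148)}
u,v=P[52]; W=m.copy();W[:]=0;W[int(v)-60:int(v)+25,int(u)-20:int(u)+20]=1
print(P); k,l,s,c=cv2.connectedComponentsWithStats((m&W).astype(np.uint8))
for i in range(1,k):
    if s[i,4]>2: print(s[i].tolist(),c[i].round(1))
E
python3 r.py 482.2 90.6 r1.png
```

```text
{45: [310.6, 242.9], 52: [310.9, 241.3], 67: [311.5, 237.7], 114: [313.5, 226.2], 120: [313.8, 224.7], 148: [315.0, 217.4]}
[308, 222, 3, 7, 11] [308.8 225.4]
[312, 240, 6, 5, 14] [314.8 241.9]
```

The rod sticks out about 7 px (around 30 mm) beside the handle, which fits a travel of about 33 mm, so this sleeve is tight. It also stands about 15 mm higher on its pin. On to the middle.

```bash
python3 -m jog '[[0,0,0,0,0.2],[0,0,0,0,0.2],[0,0,0,0,0.2],[0,0,-0.1,0,0.2],[0,0,-0.25,0,0.2],[0,0,-0.45,0,0.2],[0,0,-0.6,0,0.2],[0,0,-0.6,0,0.2]]' 25 | sed -n 2,6p
python3 -m jog '[[-0.02,0.15,0,0,0.2],[-0.05,0.35,0,0,0.2],[-0.05,0.536,0,0,0.2],[-0.05,0.536,0,0,0.2],[-0.05,0.536,0.1,0,0.2],[-0.05,0.536,0.25,0,0.2],[-0.05,0.536,0.4,0,0.2],[-0.05,0.536,0.4,0,0.2]]' 25 | sed -n 2,4p
```

```text
position: [482.9, 91.9, 202.7]
tool_rot: [[1.0, 0.003, 0.002], [0.003, -1.0, 0.001], [0.002, -0.001, -1.0]]
ft_force: [0.0, -0.3, -5.3]
width: 0.273
gripper_force: 25.0
position: [473.2, 12.2, 139.2]
tool_rot: [[1.0, 0.004, -0.005], [0.004, -1.0, -0.001], [-0.005, 0.001, -1.0]]
ft_force: [-0.3, 0.2, -4.4]
```

```bash
python3 -m jog '[[0,0,0.04,0,0.2],[0,0,0.08,0,0.2],[0,0,0.12,0,0.2],[0,0,0.16,0,0.2],[0,0,0.18,0,0.2],[0,0,0.19,0,0.2],[0,0,0.195,0,0.2],[0,0,0.2,0,0.2]]' 25 | sed -n 2,6p
python3 -m jog '[[0,0,0.005,0,0.2],[0,0,0.01,0,0.4],[0,0,0.01,0,0.4],[0,0,0.01,0,0.4],[0,0,0.01,0,0.4],[0,0,0.01,0,0.4],[0,0,0.01,0,0.4],[0,0,0.01,0,0.4]]' 25 | sed -n 2,6p
python3 -m jog '[[0,0,0,0,0.4],[0,0,0,0,0.4],[0,0,0,0,0.4],[0,0,0,0,0.4],[0,0,0,0,0.4],[0,0,0,0,0.4],[0,0,0,0,0.4],[0,0,0,0,0.4]]' 25 | sed -n 2,2p
python3 r.py 474.9 11.4 r2.png
```

```text
position: [475.2, 11.4, 111.5]
tool_rot: [[1.0, 0.003, 0.0], [0.003, -1.0, 0.0], [0.0, -0.0, -1.0]]
ft_force: [-0.1, 1.6, -2.8]
width: 0.269
gripper_force: 25.0
position: [475.1, 11.4, 109.9]
tool_rot: [[1.0, 0.003, 0.0], [0.003, -1.0, -0.0], [0.0, 0.0, -1.0]]
ft_force: [-0.1, -0.6, -1.1]
width: 0.401
gripper_force: 0.0
position: [475.0, 11.4, 109.9]
{45: [293.2, 224.8], 52: [293.4, 223.1], 67: [293.8, 219.6], 114: [295.2, 208.0], 120: [295.4, 206.5], 148: [296.3, 199.2]}
[285, 174, 2, 2, 4] [285.5 174.5]
[290, 207, 1, 5, 5] [290. 209.]
[291, 221, 9, 8, 45] [295.4 224.8]
```

View pics/r2.png

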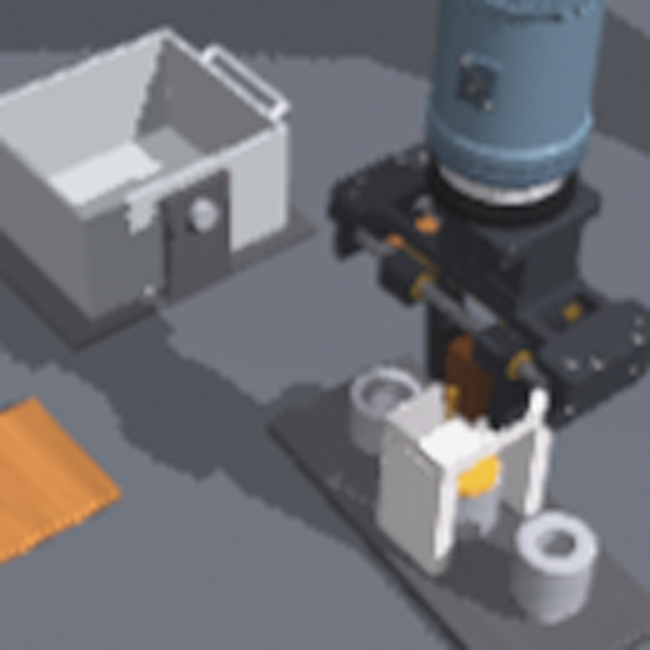

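The gauge stands over the middle sleeve with its foot resting on it. The rod at (450,400) shows about 5 px, or about 21 mm, so this one is right. Next is the right pin.

```bash
python3 -m jog '[[0,0,0,0,0.2],[0,0,0,0,0.2],[0,0,0,0,0.2],[0,0,-0.1,0,0.2],[0,0,-0.25,0,0.2],[0,0,-0.4,0,0.2],[0,0,-0.5,0,0.2],[0,0,-0.5,0,0.2]]' 25 | sed -n 2,6p
python3 -m jog '[[-0.02,0.15,0,0,0.2],[-0.05,0.35,0,0,0.2],[-0.05,0.529,0,0,0.2],[-0.05,0.529,0,0,0.2],[-0.05,0.529,0.1,0,0.2],[-0.05,0.529,0.2,0,0.2],[-0.05,0.529,0.3,0,0.2],[-0.05,0.529,0.3,0,0.2]]' 25 | sed -n 2,4p
python3 -m jog '[[0,0,0.04,0,0.2],[0,0,0.08,0,0.2],[0,0,0.12,0,0.2],[0,0,0.16,0,0.2],[0,0,0.18,0,0.2],[0,0,0.19,0,0.2],[0,0,0.195,0,0.2],[0,0,0.2,0,0.2]]' 25 | sed -n 2,6p
python3 -m jog '[[0,0,0.005,0,0.2],[0,0,0.01,0,0.4],[0,0,0.01,0,0.4],[0,0,0.01,0,0.4],[0,0,0.01,0,0.4],[0,0,0.01,0,0.4],[0,0,0.01,0,0.4],[0,0,0.01,0,0.4]]' 25 | sed -n 2,6p
python3 -m jog '[[0,0,0,0,0.4],[0,0,0,0,0.4],[0,0,0,0,0.4],[0,0,0,0,0.4],[0,0,0,0,0.4],[0,0,0,0,0.4],[0,0,0,0,0.4],[0,0,0,0,0.4]]' 25 | sed -n 2,2p
python3 r.py 467.6 -67.9 r3.png
```

```text
position: [475.4, 11.5, 185.7]
tool_rot: [[1.0, 0.003, 0.002], [0.003, -1.0, 0.001], [0.002, -0.001, -1.0]]
ft_force: [-0.2, 0.7, -4.3]
width: 0.266
gripper_force: 25.0
position: [466.7, -67.7, 138.5]
tool_rot: [[1.0, 0.003, -0.003], [0.003, -1.0, -0.0], [-0.003, 0.0, -1.0]]
ft_force: [-0.2, -0.5, -4.0]
position: [467.9, -68.0, 110.0]
tool_rot: [[1.0, 0.003, 0.0], [0.003, -1.0, 0.0], [0.0, -0.0, -1.0]]
ft_force: [0.4, 0.7, -3.9]
width: 0.271
gripper_force: 25.0
position: [467.8, -68.1, 108.4]
tool_rot: [[1.0, 0.003, 0.0], [0.003, -1.0, -0.0], [0.0, 0.0, -1.0]]
ft_force: [0.1, 0.2, 0.4]
width: 0.4
gripper_force: 0.0
position: [467.8, -68.0, 108.4]
{45: [277.3, 208.1], 52: [277.4, 206.5], 67: [277.7, 202.9], 114: [278.5, 191.4], 120: [278.6, 189.8], 148: [279.2, 182.6]}
[279, 176, 2, 2, 4] [279.5 176.5]
[273, 192, 1, 3, 3] [273. 193.]
[275, 205, 8, 8, 47] [278.9 209. ]
```

Rod protrusions were about 7, 5 and 3 px for left, middle and right, so the sleeves are tight (55), right (40) and short (33). That agrees with the triangulated rim heights and the narrow bore. Now I'll return the gauge to its board.

```bash
python3 -m jog '[[0,0,0,0,0.2],[0,0,0,0,0.2],[0,0,0,0,0.2],[0,0,-0.1,0,0.2],[0,0,-0.25,0,0.2],[0,0,-0.4,0,0.2],[0,0,-0.6,0,0.2],[0,0,-0.6,0,0.2]]' 25 | sed -n 2,6p
python3 -m jog '[[0.1,0.06,0,0,0.2],[0.25,0.14,0,0,0.2],[0.4,0.22,0,0,0.2],[0.55,0.3,0,0,0.2],[0.667,0.371,0,0,0.2],[0.667,0.371,0,0,0.2],[0.667,0.371,0,0,0.2],[0.667,0.371,0,0,0.2]]' 25 | sed -n 2,2p
python3 -m jog '[[0.1,0.06,0,0,0.2],[0.25,0.14,0,0,0.2],[0.4,0.22,0,0,0.2],[0.55,0.3,0,0,0.2],[0.667,0.371,0,0,0.2],[0.667,0.371,0,0,0.2],[0.667,0.371,0.1,0,0.2],[0.667,0.371,0.2,0,0.2]]' 25 | sed -n 2,4p
python3 -m jog '[[0,0,0.08,0,0.2],[0,0,0.16,0,0.2],[0,0,0.24,0,0.2],[0,0,0.32,0,0.2],[0,0,0.38,0,0.2],[0,0,0.4,0,0.2],[0,0,0.41,0,0.2],[0,0,0.41,0,0.2]]' 25 | sed -n 2,6p
```

```text
position: [468.7, -68.2, 199.9]
tool_rot: [[1.0, 0.003, 0.003], [0.003, -1.0, 0.0], [0.003, -0.0, -1.0]]
ft_force: [-0.0, -0.4, -5.2]
width: 0.269
gripper_force: 25.0
position: [567.1, -122.7, 197.9]
position: [667.3, -177.6, 166.9]
tool_rot: [[1.0, 0.003, -0.001], [0.003, -1.0, 0.001], [-0.001, -0.001, -1.0]]
ft_force: [-0.2, 0.2, -4.8]
position: [668.4, -178.9, 107.2]
tool_rot: [[1.0, 0.003, 0.001], [0.003, -1.0, -0.0], [0.001, 0.0, -1.0]]
ft_force: [0.1, 0.7, -4.9]
width: 0.272
gripper_force: 25.0
```

```bash
python3 -m jog '[[0,0,0.01,0,0.2],[0,0,0.018,0,0.2],[0,0,0.018,0,0.2],[0,0,0.018,0,0.5],[0,0,0.018,0,0.5],[0,0,0.018,0,0.5],[0,0,-0.15,0,0.5],[0,0,-0.3,0,0.5]]' 25 | sed -n 2,6p
python3 -m jog '[[0,0,-0.3,-0.12,0.65],[0,0,-0.5,-0.24,0.65],[-0.2,-0.1,-0.5,-0.36,0.65],[-0.4,-0.2,-0.5,-0.48,0.65],[-0.6,-0.3,-0.5,-0.5,0.65],[-0.667,-0.37,-0.5,-0.5,0.65],[-0.667,-0.37,-0.5,-0.5,0.65],[-0.667,-0.37,-0.5,-0.5,0.65]]' 20 | sed -n 2,4p
python3 -m jog '[[0,0,0,-0.12,0.65],[0,0,0,-0.24,0.65],[0,0,0,-0.36,0.65],[0,0,0,-0.48,0.65],[0,0,0,-0.547,0.65],[0,0,0,-0.547,0.65],[0,0,0,-0.547,0.65],[0,0,0,-0.547,0.65]]' 20 | sed -n 2,4p
python3 b2.py w12.png|tail -7; cp w.npz w12.npz
python3 - <<'E'
from h import *
d=np.load("w12.npz");im=d["img"].astype(int);V=d["V"];p={"intrinsics":d["K"]}
r,g,b=im[...,0],im[...,1],im[...,2]
m=(r-b>25)&(r<130)&(r>50)
k,l,s,c=cv2.connectedComponentsWithStats(m.astype(np.uint8))
for i in range(1,k):
    if s[i,4]>100: print(s[i].tolist(),onz(p,V,c[i],148).round(1))
E
```

```text
position: [668.6, -179.3, 154.4]
tool_rot: [[1.0, 0.003, 0.001], [0.003, -1.0, -0.001], [0.001, 0.001, -1.0]]
ft_force: [0.6, 1.1, 0.7]
width: 0.501
gripper_force: 0.0
position: [569.2, -124.1, 227.5]
tool_rot: [[0.73, 0.684, 0.001], [0.684, -0.73, -0.001], [0.0, 0.002, -1.0]]
ft_force: [0.7, 0.1, 0.4]
position: [568.1, -123.7, 226.8]
tool_rot: [[-0.001, 1.0, -0.0], [1.0, 0.001, -0.0], [-0.0, -0.0, -1.0]]
ft_force: [1.0, -0.6, 0.5]
sleeve_1a [([662.0, -149.0, 8.0], [339.0, 180.0], 0.52)]
plate [([479.0, -32.0, 14.0], [165.0, 68.0], 0.75)]
pin1 [([477.0, -32.0, 16.0], [163.0, 68.0], 0.67), ([669.0, -168.0, 36.0], [350.0, 204.0], 0.49)]
gauge [([666.0, -166.0, 103.0], [367.0, 229.0], 0.62)]
board_top [([309.0, -178.0, 7.0], [27.0, 204.0], 0.73), ([661.0, -153.0, 9.0], [338.0, 184.0], 0.63), ([709.0, -428.0, 9.0], [358.0, 378.0], 0.51)]
tray_in []
bin_in [([516.0, -313.0, 16.0], [212.0, 310.0], 0.84)]
[496, 0, 16, 9, 113] [ 7.158e+02 -7.000e-01  1.480e+02]
[449, 108, 35, 40, 403] [709.  -73.3 148. ]
[452, 165, 60, 25, 385] [ 724.9 -104.1  148. ]
[41, 170, 22, 62, 165] [ 426.1 -124.4  148. ]
[361, 232, 49, 51, 1098] [ 665.2 -168.   148. ]
[391, 293, 26, 69, 655] [ 688.3 -229.9  148. ]
[89, 294, 30, 67, 799] [ 446.8 -230.   148. ]
```

Run:
```python
from h import *
p=eyes.get_image("top");V=view(p)
print("bin rim ctr",onz(p,V,(502/1.5,291/1.5),95).round(),[onz(p,V,(a/1.5,b/1.5),95).round()[:2].tolist() for a,b in((464,253),(540,254),(540,329),(464,329))])
print("tray",[onz(p,V,(a/1.5,b/1.5),12).round()[:2].tolist() for a,b in((178,253),(238,255),(235,341),(173,341))])
d=np.load("w10.npz");q={"intrinsics":d["K"]}
print("w10 rim +X corners",[onz(q,d["V"],(a/1.5,b/1.5),95).round()[:2].tolist() for a,b in((519,277),(713,280),(692,400))])
for n in ("bin_in","tray_in"):
  for r in nets.regions_of(n,p)[:1]:
    m=r["region"].astype(np.uint8);cs,_=cv2.findContours(m,0,1);c=max(cs,key=cv2.contourArea);R=cv2.minAreaRect(c)
    z=95 if n=="bin_in" else 12
    print(n,r["conf"],[onz(p,V,u,z).round()[:2].tolist() for u in [R[0]]+list(cv2.boxPoints(R))])
```

```text
bin rim ctr [ 472. -324.   95.] [[555.0, -245.0], [550.0, -409.0], [389.0, -403.0], [392.0, -241.0]]
tray [[577.0, 405.0], [570.0, 266.0], [373.0, 272.0], [375.0, 414.0]]
w10 rim +X corners [[548.0, -264.0], [546.0, -403.0], [449.0, -406.0]]
bin_in 0.93 [[464.0, -327.0], [561.0, -241.0], [558.0, -419.0], [368.0, -412.0], [370.0, -236.0]]
tray_in 0.81 [[475.0, 340.0], [380.0, 414.0], [580.0, 408.0], [571.0, 264.0], [371.0, 272.0]]
```

The bin centre is at about (470, -333), rim +X edge at 547, and the tray at about (475, 340). Picking the short sleeve off pin 3.

```bash
python3 -m jog '[[0.15,-0.2,0,0,0.65],[0.3,-0.4,0,0,0.65],[0.372,-0.6,0.1,0,0.65],[0.372,-0.67,0.3,0,0.65],[0.372,-0.67,0.5,0,0.65],[0.372,-0.67,0.7,0,0.65],[0.372,-0.67,0.9,0,0.65],[0.372,-0.67,0.9,0,0.65]]' 20 | sed -n 2,4p
python3 -m jog '[[0,0,0.1,0,0.65],[0,0,0.2,0,0.65],[0,0,0.3,0,0.65],[0,0,0.4,0,0.65],[0,0,0.479,0,0.65],[0,0,0.479,0,0.65],[0,0,0.479,0,0.4],[0,0,0.479,0,0.4]]' 20 | sed -n 2,6p
python3 -m jog '[[0,0,0,0,0.4],[0,0,0,0,0.4],[0,0,-0.1,0,0.4],[0,0,-0.25,0,0.4],[0,0,-0.5,0,0.4],[0,0,-0.8,0,0.4],[0,0,-0.9,0,0.4],[0,0,-0.9,0,0.4]]' 20 | sed -n 2,6p
```

```text
position: [465.9, -68.0, 90.6]
tool_rot: [[-0.002, 1.0, -0.004], [1.0, 0.002, -0.0], [-0.0, -0.004, -1.0]]
ft_force: [-1.0, 0.4, 0.7]
position: [467.6, -68.0, 20.4]
tool_rot: [[-0.003, 1.0, 0.001], [1.0, 0.003, -0.0], [-0.0, 0.001, -1.0]]
ft_force: [0.6, -0.6, -0.8]
width: 0.488
gripper_force: 20.0
position: [467.6, -67.6, 155.5]
tool_rot: [[-0.003, 1.0, 0.001], [1.0, 0.003, 0.001], [0.001, 0.001, -1.0]]
ft_force: [0.2, -0.2, -3.8]
width: 0.483
gripper_force: 20.0
```

```bash
python3 -m jog '[[-0.15,0,0,0,0.4],[-0.35,0,0,0,0.4],[-0.55,0,0,0,0.4],[-0.79,0,0,0,0.4],[-0.79,0,0,0,0.4],[-0.79,0,0,0,0.4],[-0.79,0,0,0,0.4],[-0.79,0,0,0,0.4]]' 20 | sed -n 2,2p
python3 -m jog '[[-0.15,0,0,0,0.4],[-0.35,0,0,0,0.4],[-0.55,0,0,0,0.4],[-0.79,0.01,0,0,0.4],[-0.79,0.01,0,0,0.4],[-0.79,0.01,0,0,0.4],[-0.79,0.01,0,0,0.4],[-0.79,0.01,0,0,0.4]]' 20 | sed -n 2,6p
python3 -m jog '[[0,0,0.15,0,0.4],[0,0,0.3,0,0.4],[0,0,0.45,0,0.4],[0,0,0.6,0,0.4],[0,0,0.65,0,0.4],[0,0,0.65,0,0.4],[0,0,0.65,0,0.62],[0,0,0.65,0,0.62]]' 20 | sed -n 2,6p
python3 -m jog '[[0,0,0,0,0.62],[0,0,0,0,0.62],[0,0,-0.2,0,0.62],[0,0,-0.4,0,0.62],[0,0,-0.65,0,0.62],[0,0,-0.9,0,0.62],[0,0,-0.9,0,0.62],[0,0,-0.9,0,0.62]]' 20 | sed -n 2,6p
```

```text
position: [467.6, -185.5, 154.8]
position: [469.7, -304.0, 155.0]
tool_rot: [[-0.004, 1.0, 0.0], [1.0, 0.004, 0.001], [0.001, 0.0, -1.0]]
ft_force: [0.0, 0.1, -3.2]
width: 0.486
gripper_force: 20.0
position: [470.3, -305.5, 58.6]
tool_rot: [[-0.003, 1.0, 0.002], [1.0, 0.003, -0.001], [-0.001, 0.002, -1.0]]
ft_force: [0.6, -0.5, 0.9]
width: 0.622
gripper_force: 0.0
position: [469.2, -304.5, 192.0]
tool_rot: [[-0.003, 1.0, -0.001], [1.0, 0.003, 0.001], [0.001, -0.001, -1.0]]
ft_force: [0.5, -0.1, 0.6]
width: 0.623
gripper_force: 0.0
```

```bash
python3 -m jog '[[0.3,0,0,0,0.65],[0.6,0,0,0,0.65],[0.9,0,0,0,0.65],[1,0,0,0,0.65],[1,0,0,0,0.65],[1,0,0,0,0.65],[1,0,0,0,0.65],[1,0,0,0,0.65]]' 20 | sed -n 2,2p
python3 -m jog '[[0.3,0,0,0,0.65],[0.6,0,0,0,0.65],[0.9,0,0,0,0.65],[1,0,0,0,0.65],[1,0,0,0,0.65],[1,0,0,0,0.65],[1,0,0,0,0.65],[1,0,0,0,0.65]]' 20 | sed -n 2,2p
python3 d.py w13.png 67 52
python3 -m jog '[[0.3,0.04,0,0,0.65],[0.637,0.09,0,0,0.65],[0.637,0.09,0,0,0.65],[0.637,0.09,0.1,0,0.65],[0.637,0.09,0.3,0,0.65],[0.637,0.09,0.5,0,0.65],[0.637,0.09,0.6,0,0.65],[0.637,0.09,0.6,0,0.65]]' 20 | sed -n 2,4p
```

```text
position: [469.0, -156.0, 192.6]
position: [468.7, -5.9, 192.5]
t 72.0 [468.7  -5.9 192.5] [[-0.001, 1.0], [1.0, 0.001]] q [-0.61  0.34  0.63  2.07 -0.27  0.81  0.19]
[244, 27, 58, 61, 2049] ell [272.3  56.8  56.4  60.4] [[481.8, 90.3], [482.5, 91.4]]
[265, 52, 14, 15, 161] ell [271.5  59.3  13.1  13.8] [[481.2, 88.6], [482.0, 89.5]]
[237, 129, 50, 54, 1158] ell [261.1 157.   48.5  51.4] [[474.1, 14.4], [474.4, 11.2]]
[255, 152, 15, 11, 100] ell [261.8 157.2   9.6  13.3] [[474.6, 14.2], [475.0, 11.0]]
[242, 216, 21, 28, 414] ell [252.1 229.4  17.7  28.8] [[466.8, -49.6], [466.7, -56.2]]
[190, 371, 47, 13, 590] ell [213.2 377.   13.3  60.1] [[427.5, -212.0], [425.2, -227.6]]
[300, 372, 27, 12, 300] ell [312.7 377.5  12.4  30.3] [[528.1, -212.5], [531.3, -228.2]]
position: [481.2, 89.3, 101.6]
tool_rot: [[-0.001, 1.0, -0.002], [1.0, 0.001, -0.001], [-0.001, -0.002, -1.0]]
ft_force: [0.7, 0.3, 0.4]
```

```bash
python3 -m jog '[[0,0,0.1,0,0.65],[0,0,0.2,0,0.65],[0,0,0.3,0,0.65],[0,0,0.4,0,0.65],[0,0,0.44,0,0.65],[0,0,0.44,0,0.65],[0,0,0.44,0,0.4],[0,0,0.44,0,0.4]]' 20 | sed -n 2,6p
python3 -m jog '[[0,0,0,0,0.4],[0,0,0,0,0.4],[0,0,-0.1,0,0.4],[0,0,-0.25,0,0.4],[0,0,-0.5,0,0.4],[0,0,-0.8,0,0.4],[0,0,-0.9,0,0.4],[0,0,-0.9,0,0.4]]' 20 | sed -n 2,6p
python3 -m jog '[[-0.15,0,0,0,0.4],[-0.35,0,0,0,0.4],[-0.6,0,0,0,0.4],[-0.85,0,0,0,0.4],[-1,0,0,0,0.4],[-1,0,0,0,0.4],[-1,0,0,0,0.4],[-1,0,0,0,0.4]]' 20 | sed -n 2,2p
python3 -m jog '[[-0.15,0,0,0,0.4],[-0.35,0,0,0,0.4],[-0.6,0,0,0,0.4],[-0.85,0,0,0,0.4],[-1,-0.07,0,0,0.4],[-1,-0.07,0,0,0.4],[-1,-0.07,0,0,0.4],[-1,-0.07,0,0,0.4]]' 20 | sed -n 2,2p
python3 -m jog '[[-0.15,0,0,0,0.4],[-0.35,0,0,0,0.4],[-0.6,0,0,0,0.4],[-0.85,0,0,0,0.4],[-1,0,0,0,0.4],[-1,0,0,0,0.4],[-1,0,0,0,0.4],[-1,0,0,0,0.4]]' 20 | sed -n 2,6p
```

```text
position: [482.3, 90.7, 36.9]
tool_rot: [[-0.003, 1.0, 0.001], [1.0, 0.003, 0.0], [0.0, 0.001, -1.0]]
ft_force: [-0.5, 0.0, -0.1]
width: 0.494
gripper_force: 20.0
position: [482.1, 91.0, 172.1]
tool_rot: [[-0.003, 1.0, 0.001], [1.0, 0.003, 0.001], [0.001, 0.001, -1.0]]
ft_force: [-0.1, 0.5, -1.2]
width: 0.496
gripper_force: 20.0
position: [482.1, -58.0, 171.0]
position: [472.8, -207.8, 171.4]
position: [473.1, -357.7, 171.4]
tool_rot: [[-0.005, 1.0, -0.0], [1.0, 0.005, 0.001], [0.001, -0.0, -1.0]]
ft_force: [-0.7, 1.3, -2.1]
width: 0.498
gripper_force: 20.0
```

```bash
python3 -m jog '[[-0.01,-0.01,0.15,0,0.4],[-0.01,-0.01,0.3,0,0.4],[-0.01,-0.01,0.45,0,0.4],[-0.01,-0.01,0.6,0,0.4],[-0.01,-0.01,0.72,0,0.4],[-0.01,-0.01,0.72,0,0.4],[-0.01,-0.01,0.72,0,0.62],[-0.01,-0.01,0.72,0,0.62]]' 20 | sed -n 2,6p
python3 -m jog '[[0,0,0,0,0.62],[0,0,0,0,0.62],[0,0,-0.2,0,0.62],[0,0,-0.4,0,0.62],[0,0,-0.65,0,0.62],[0,0,-0.9,0,0.62],[0,0,-0.9,0,0.62],[0,0,-0.9,0,0.62]]' 20 | sed -n 2,6p
python3 -m jog '[[0.3,0,0,0,0.65],[0.6,0,0,0,0.65],[0.9,0,0,0,0.65],[1,0,0,0,0.65],[1,0,0,0,0.65],[1,0,0,0,0.65],[1,0,0,0,0.65],[1,0,0,0,0.65]]' 20 | sed -n 2,2p
python3 -m jog '[[0.3,0,0,0,0.65],[0.6,0,0,0,0.65],[0.9,0,0,0,0.65],[1,0,0,0,0.65],[1,0,0,0,0.65],[1,0,0,0,0.65],[1,0,0,0,0.65],[1,0,0,0,0.65]]' 20 | sed -n 2,2p
python3 d.py w14.png 52
```

```text
position: [471.8, -361.5, 64.6]
tool_rot: [[-0.003, 1.0, 0.002], [1.0, 0.003, -0.001], [-0.001, 0.002, -1.0]]
ft_force: [-0.9, -0.8, -0.3]
width: 0.618
gripper_force: 0.0
position: [470.9, -360.5, 198.0]
tool_rot: [[-0.003, 1.0, -0.0], [1.0, 0.003, 0.001], [0.001, -0.0, -1.0]]
ft_force: [-0.5, 0.1, -0.4]
width: 0.62
gripper_force: 0.0
position: [470.5, -211.9, 198.5]
position: [470.3, -61.9, 198.5]
t 82.05 [470.3 -61.9 198.5] [[-0.001, 1.0], [1.0, 0.001]] q [-0.49  0.34  0.64  2.06 -0.27  0.83  0.31]
[235, 63, 51, 54, 1158] ell [259.9  89.6  50.7  53.2] [[474.6, 10.5]]
[253, 85, 15, 12, 109] ell [260.3  91.3  10.2  13.7] [[475.0, 9.2]]
[240, 161, 21, 25, 374] ell [250.4 172.8  17.9  25.4] [[466.7, -60.3]]
[401, 247, 28, 19, 226] ell [414.2 256.7   9.   30.6] [[623.9, -143.1]]
[468, 247, 44, 35, 381] ell [492.4 262.7   7.6  67.1] [[700.5, -149.5]]
[175, 345, 60, 39, 2040] ell [205.9 365.   44.1  64.4] [[418.6, -273.4]]
[287, 345, 52, 38, 1686] ell [311.7 364.   41.4  53.9] [[532.3, -271.9]]
[249, 359, 15, 9, 90] ell [256.1 363.5   7.2  15.2] [[472.5, -271.4]]
```

```bash
python3 -m jog '[[0.2,0.01,0,0,0.65],[0.485,0.029,0,0,0.65],[0.485,0.029,0.1,0,0.65],[0.485,0.029,0.3,0,0.65],[0.485,0.029,0.5,0,0.65],[0.485,0.029,0.7,0,0.65],[0.485,0.029,0.9,0,0.65],[0.485,0.029,0.9,0,0.65]]' 20 | sed -n 2,2p
python3 -m jog '[[0,0,0.08,0,0.65],[0,0,0.16,0,0.65],[0,0,0.22,0,0.65],[0,0,0.257,0,0.65],[0,0,0.257,0,0.65],[0,0,0.257,0,0.4],[0,0,0.257,0,0.4],[0,0,0.257,0,0.4]]' 20 | sed -n 2,6p
python3 -m jog '[[0,0,0,0,0.4],[0,0,-0.1,0,0.4],[0,0,-0.2,0,0.4],[0,0,-0.35,0,0.4],[0,0,-0.5,0,0.4],[0,0,-0.6,0,0.4],[0,0,-0.6,0,0.4],[0,0,-0.6,0,0.4]]' 20 | sed -n 2,6p
python3 -m jog '[[0.15,0,0,0,0.4],[0.35,0,0,0,0.4],[0.6,0,0,0,0.4],[0.85,0,0,0,0.4],[1,0,0,0,0.4],[1,0,0,0,0.4],[1,0,0,0,0.4],[1,0,0,0,0.4]]' 20 | sed -n 2,2p
python3 -m jog '[[0.15,0,0,0,0.4],[0.35,0,0,0,0.4],[0.6,0,0,0,0.4],[0.85,0,0,0,0.4],[1,0,0,0,0.4],[1,0,0,0,0.4],[1,0,0,0,0.4],[1,0,0,0,0.4]]' 20 | sed -n 2,6p
```

```text
position: [472.7, 10.4, 61.9]
position: [474.7, 11.8, 25.2]
tool_rot: [[-0.003, 1.0, 0.001], [1.0, 0.003, 0.0], [0.0, 0.001, -1.0]]
ft_force: [0.3, -0.5, 2.0]
width: 0.49
gripper_force: 20.0
position: [474.0, 12.0, 114.6]
tool_rot: [[-0.003, 1.0, -0.001], [1.0, 0.003, 0.0], [0.0, -0.001, -1.0]]
ft_force: [0.1, 1.0, -2.6]
width: 0.489
gripper_force: 20.0
position: [474.0, 160.3, 114.8]
position: [474.1, 309.9, 115.1]
tool_rot: [[-0.0, 1.0, -0.0], [1.0, 0.0, -0.001], [-0.001, -0.0, -1.0]]
ft_force: [0.4, -0.1, -2.7]
width: 0.49
gripper_force: 20.0
```

```bash
python3 -m jog '[[0.1,0,0,0,0.4],[0.187,0,0.1,0,0.4],[0.187,0,0.2,0,0.4],[0.187,0,0.35,0,0.4],[0.187,0,0.5,0,0.4],[0.187,0,0.6,0,0.4],[0.187,0,0.62,0,0.4],[0.187,0,0.62,0,0.4]]' 20 | sed -n 2,6p
python3 -m jog '[[0,0,0.005,0,0.4],[0,0,0.01,0,0.4],[0,0,0.015,0,0.4],[0,0,0.015,0,0.4],[0,0,0.015,0,0.4],[0,0,0.015,0,0.4],[0,0,0.015,0,0.4],[0,0,0.015,0,0.4]]' 20 | sed -n 2,6p
```

```text
position: [473.9, 339.8, 22.1]
tool_rot: [[-0.002, 1.0, 0.0], [1.0, 0.002, -0.0], [-0.0, 0.0, -1.0]]
ft_force: [0.2, 0.6, -2.1]
width: 0.488
gripper_force: 20.0
position: [473.7, 339.9, 19.7]
tool_rot: [[-0.003, 1.0, 0.0], [1.0, 0.003, -0.0], [-0.0, 0.0, -1.0]]
ft_force: [0.0, -0.6, -3.3]
width: 0.488
gripper_force: 20.0
```

Almost on the floor, well inside the tray. I'll release it, raise straight up, and check the final scene.

```bash
python3 -m jog '[[0,0,0.004,0,0.4],[0,0,0.004,0,0.4],[0,0,0.004,0,0.62],[0,0,0.004,0,0.62],[0,0,0.004,0,0.62],[0,0,-0.1,0,0.62],[0,0,-0.4,0,0.62],[0,0,-0.8,0,0.62]]' 20 | sed -n 2,6p
python3 -m jog '[[0,0,-0.2,0,0.65],[-0.3,-0.2,-0.8,0,0.65],[-0.6,-0.4,-0.8,0,0.65],[-0.8,-0.4,-0.8,0,0.65],[-0.8,-0.4,-0.8,0,0.65],[-0.8,-0.4,-0.8,0,0.65],[-0.8,-0.4,-0.8,0,0.65],[-0.8,-0.4,-0.8,0,0.65]]' | sed -n 1,2p
python3 - <<'E'
from h import *
a=eyes.get_image("scene");b=eyes.get_image("top")
i=cv2.resize(a["pixels"][100:384,80:460,::-1],(760,568))
j=cv2.resize(b["pixels"][60:230,110:420,::-1],(0,0),fx=1.2,fy=1.2)
h,w=j.shape[:2]; i[568-200:568,0:364]=cv2.resize(b["pixels"][60:230,110:420,::-1],(364,200))
cv2.imwrite("pics/fin.png",i)
E
```

```text
position: [473.0, 339.4, 141.1]
tool_rot: [[-0.002, 1.0, -0.001], [1.0, 0.002, -0.001], [-0.001, -0.001, -1.0]]
ft_force: [1.0, 1.2, 0.0]
width: 0.625
gripper_force: 0.0
t: 91.1
position: [414.0, 220.3, 259.4]
```

View pics/fin.png

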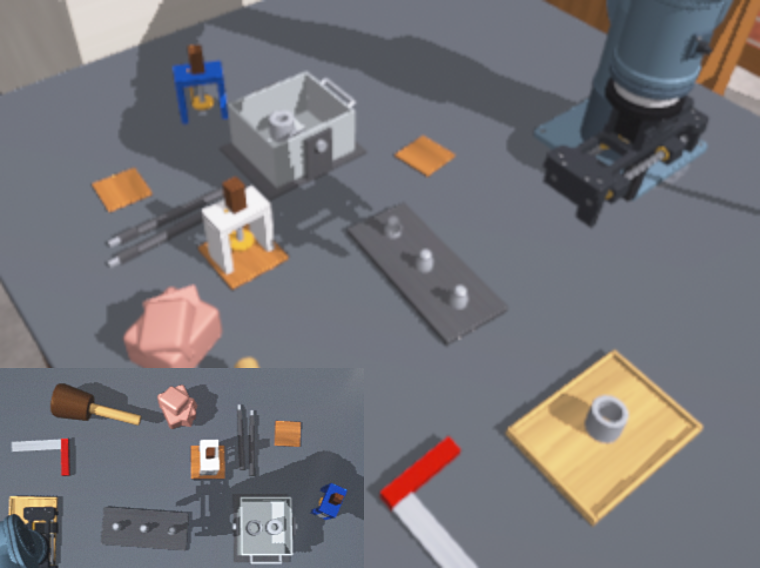

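The right sleeve stands upright in the tray at (607,418). Both rejected sleeves are in the bin, the gauge is on its board at (238,235), and the bystanders have not moved.

```bash
python3 -c "
from rig import ctrl
print(ctrl.hand_in())"
```

```text
the job is handed in; nothing more can be done
None
```

The job is handed in: all three sleeves were gauged on their pins (left tight 55 mm, middle right 40 mm, right short 33 mm), the middle one stands in the tray, the other two are in the bin and the gauge is back on its board; the hand-in gave no verdict.

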